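Fetch a sample jar from under the stacked boxes in a bail-arm tote

TASK

The wide-lidded sample jar is wanted on the balance, but it stands in the grey bail-arm tote with two white boxes stacked on the tote's folded-in bail arms. Set both boxes aside in the empty steel tray, then swing the bail arm above the jar right out and stand the jar upright, gently, in the middle of the balance pan. Fold the bail arm in again and put both boxes back on the arms, each just where it was, leaving the narrow-capped bottle in the tote and the glass beaker where they are.

Things in the scene. Friction and masses are not known exactly. Their poses are not given: they have to be found in the camera images.
- tote: fixed grey plastic tote, 200 (x) by 280 (y) mm, 95 high, open on top; floor 5, walls 4 mm thick. Origin: centre of its underside; x points away from the robot, y to its left (within 0.1 rad). Two bail arms, U-shaped 10 mm steel rods, hinge at y = +-118 mm, z = 108. Folded in, their straight cross bars (along x, 212 long) lie over the mouth at y = +-48, z = 108 and carry the boxes.
- bail_left (a joint): bail arm hinged at y = +118 mm of the tote, rad: 0 = folded in (stop), 1.57 = upright, 3.2 = right out beyond the tote's end (stop). At angle a its cross bar's axis is at y = 118 - 70 cos a, z = 108 + 70 sin a mm of the tote. Swings easily, falls either way from upright; the middle of the bar can be gripped from above.
- bail_right (a joint): the same for the bail arm hinged at y = -118 mm of the tote: at angle a its cross bar's axis is at y = -118 + 70 cos a, z = 108 + 70 sin a mm; 0 = folded in, 3.2 = right out beyond the tote's other end.
- jar_mid (a point): the wanted jar, loose, about 0.12 kg: white straight round jar, body 46 mm in diameter, flat wide red lid 49 mm across and 16 mm high, 66 mm high in all. Point: its centre, 33 mm above its underside; z up. At the start it stands on the tote's floor under the cross bar of one of the bail arms, seen between the boxes.
- bottle_mid (a point): the other container in the tote, to be left there: white bottle 46 mm in diameter, 66 mm high, with a shoulder and a narrow red cap 23 mm across. Point: its centre, 33 mm above its underside. It stands under the cross bar of the other bail arm.
- tall_box_mid (a point): tall white lidded box, loose, about 0.25 kg: 55 mm wide (its x), 135 long (its y), 60 high. Point: its centre, half-way up. At the start it lies across both bail bars, length along the tote's y, about 60 mm to one side of the tote's middle (x = +60 or -60).
- low_box_mid (a point): low white lidded box, loose, about 0.25 kg: 55 mm wide (its x), 165 long (its y), 42 high. Point: its centre, half-way up. At the start it lies across both bail bars like the tall box, on the other side of the tote's middle.
- side_tray: fixed shallow steel tray, empty, 260 (x) by 200 (y) mm, rim 12 mm high, walls and floor 3 mm thick. Origin: centre of its underside, on the bench. The side area for the boxes: both stand flat in it side by side, length along its y, for instance at x = +60 and -60 mm.
- balance: fixed white balance with a round steel pan 124 mm in diameter. Origin: on the bench, straight below the middle of the pan; the pan's top is 70 mm above it. x points away from the robot; the keypad is on the robot's side.
- beaker_mid (a point): loose glass beaker, 64 mm in diameter, 85 mm high, upright on the bench just beyond the tote; to be left alone. Point: its centre, half-way up.
There are look-alikes about, which are no part of the job. What is shaped like the part that bears jar_mid but blue or green is not meant. What is shaped like the part that bears bottle_mid but yellow is not meant.

How it is judged:
On the way, in this order (a step that is already met when the one before it is completed fails the run):
1. both boxes stand in the steel tray, let go (x of tall_box_mid in the frame of side_tray between -0.105 and 0.105 m and y of tall_box_mid in the frame of side_tray between -0.075 and 0.075 m and z of tall_box_mid in the frame of side_tray below 0.043 m and angle between each of tall_box_mid, low_box_mid's own z axis and vertical below 0.1 rad and x of low_box_mid in the frame of side_tray between -0.105 and 0.105 m and y of low_box_mid in the frame of side_tray between -0.075 and 0.075 m and z of low_box_mid in the frame of side_tray below 0.034 m and contact force between each of tall_box, low_box and the fingers below 0.2 N), for 0.2 s.
2. the bail arm above the jar is swung right out (past 2.7 rad) while the jar is still in the tote (((x of jar_mid in the frame of tote between -0.09 and 0.09 m and z of jar_mid in the frame of tote below 0.07 m and y of jar_mid in the frame of tote between 0 and 0.13 m and value of joint bail_left above 2.7 rad) or (x of jar_mid in the frame of tote between -0.09 and 0.09 m and z of jar_mid in the frame of tote below 0.07 m and y of jar_mid in the frame of tote between -0.13 and 0 m and value of joint bail_right above 2.7 rad))), for 0.1 s.
3. the jar stands in the middle of the balance pan, let go (horizontal distance between jar_mid and balance below 0.015 m and z of jar_mid in the frame of balance between 0.097 and 0.109 m and angle between jar_mid's own z axis and vertical below 0.1 rad and contact force between jar and the fingers below 0.2 N), for 0.2 s.
At the end, for the whole second after the job is handed in: Jar upright on the pan, within 15 mm of its middle; both bail arms in (0.1 rad); each box flat on the bars within 15 mm and 0.15 rad of where it was; bottle (upright) and beaker within 20 mm of their places; all let go and at rest (all of step 3 and value of joint each of bail_left, bail_right below 0.1 rad and distance of each of tall_box_mid, low_box_mid from where it was at the start of the episode below 0.015 m and angle between each of tall_box_mid, low_box_mid's own z axis and vertical below 0.08 rad and angle between the y axis of each of tall_box_mid, low_box_mid and the y axis of tote, either way round below 0.15 rad and contact force between each of tall_box, low_box and the fingers below 0.2 N and linear speed of each of tall_box, low_box, jar, bottle below 0.01 m/s and distance of each of bottle_mid, beaker_mid from where it was at the start of the episode below 0.02 m and angle between bottle_mid's own z axis and vertical below 0.1 rad); the robot touches nothing.
It fails at once if the jar is dropped or banged onto the balance (more than 60 N) (contact force between jar and balance above 60 N).
It fails at once if the bottle is lifted or tipped over (z of bottle_mid in the frame of tote above 0.07 m or angle between bottle_mid's own z axis and vertical above 0.6 rad).
It fails at once if the beaker is knocked over (angle between beaker_mid's own z axis and vertical above 0.5 rad).
It also fails if it takes over 144 s, if anything falls off the work surface, if the arm or the gripper's body presses on something with over 40 N, if the wrist force passes 120 N, or if a joint passes its speed limit or range.

ROBOT

A 7-joint arm with a two-finger parallel gripper is mounted at the origin on the work surface. World frame = base frame: x ahead of the robot, y to its left, z up, the work surface at z = 0. Lengths are in m, angles in rad, forces in N, time in s.
With the tool pointing down it reaches from about 0.4 to 0.75 m from the base axis. Payload 19.5 kg.
Tool frame: the origin (TCP) lies at the very end of the fingers, on their centre line; the grasp point (between the pads) lies 19 mm behind it (hold_point_z is the distance from the TCP to the grasp point, in m); y points along the fingers, z is the direction in which the jaws open and shut, and the axes are right-handed (so a half turn about y gives the same grasp; the last joint's range is limited). The gripper opens to 85 mm and grips with 20 to 120 N. Pads are 22 mm wide; open, the fingers measure 114 mm over their backs; the gripper's body (76 mm by 85 mm) begins 54 mm behind the grasp point. The pads swing forward as they close: fully open they stand 13 mm farther back than shut.
Start: joints at [-1.187, 0.707, -0.028, 1.485, 0.022, 0.951, -0.075], TCP at [0.237, 0.524, 0.231] pointing down, gripper open.
Joint ranges: [-2.71, 2.71], [-0.32, 2.16], [-1.57, 1.52], [0, 2.45], [-1.46, 4.6], [0, 2.02], [-2.83, 2.83]. Speed limits (rad/s): [1.89, 1.89, 2.57, 2.57, 3.01, 3.01, 3.01].

INTERFACE

Orientations are given as a unit quaternion [w, x, y, z].
In Python, from cell import sense, grab_frame, get_calibration, close_job, hold_point_z gives the robot as it stands.
- The arm moves only by the shell command python3 -m jog 'ROWS' [FORCE]. ROWS is JSON, a list that holds one entry, the list of rows, each a list of 5 numbers: the opening, from 0 (shut) to 1 (fully open), then the shift along the tool's x, y, z normalised to -1 to 1, where 1 is 600 mm, then the turn about the tool's y normalised to -1 to 1, where 1 is 60 degrees. In form: [[[claw, tx, ty, tz, yaw], ...]]. A call has 1 to 20 rows; each row is the pose to reach, as a shift and turn from the pose measured when the call began, along the tool's axes at that moment; what a row does not reach only later rows make up. A row lasts 1/12 s, in which the tool goes at most 41.7 mm and 7.16 degrees, less where a joint would pass 70% of its speed; a pose out of reach is approached as far as the arm can. A call with a number of a shift or a turn outside -1 to 1 is refused whole. A call with a gripper value outside its range is refused whole. The fingers move at their own pace and stop on an object; FORCE is the grip in N (left out, the last holds). Time passes only in rows, so rows that repeat a pose let the fingers close. It gives the time, the measured TCP pose, the force and the opening at its end, in the units of the state.
- sense(): the state, without advancing time (a new reading comes with each control period).
- grab_frame(name): name is "scene" or "side" or "wrist"; returns the picture (400x640x3 uint8, red, green, blue); there is no depth.
- get_calibration(name): a dict with "vertical_fov" (degrees; the focal length in pixels is half the picture's height over the tangent of half this angle, whatever the lens; pixels are square), "cx", "cy" (the principal point, pixels), "k1" (the pictures are not rectified: a ray, as slopes to the right and down, at radius r is drawn at 1 + k1 r^2 times it, then the intrinsics apply), "R" (3x3) and "t" (3): a world point X has camera coordinates R X + t. Camera axes: x right, y down, z forward; pixel columns grow to the right and rows downward; lengths in m; the calibration is good to about 2 mm. A picture is of the moment at which its call begins: read the wrist's pose just before it. get_calibration takes no time and is no camera call; for the wrist camera it gives the pose at the moment of the call.
- close_job(): hands the job in, once; it reports no verdict.
The state is a dict: "time": time; "q": joint angles; "qvel": joint speeds; "joint_efforts": joint torques, N m; "eef_pos": TCP position; "tool_rot": TCP orientation; "force": force on the tool from outside, world axes, zero at the start; "moment": the same for the moment, N m; "opening": opening from 0.0 (shut) to 1.0 (fully open).
Only numpy, scipy, OpenCV 4.12 (cv2) and the standard library are available. Lean on these libraries where they do the work, as an engineer would, in place of code of your own. Each camera call takes 0.05 s, during which the arm holds its last target.

## Working session

There is one attempt and no reset: what is moved stays moved. The work goes in short steps, Python scripts to look and compute and a shell command to move; the robot and the scene stay as the last step left them, time stands still between calls to the robot, and variables do not carry over. Pictures are saved under pics/ and viewed, and the job is handed in when it is done.

```bash
ls; mkdir -p pics
python3 - <<'E'
from cell import *
import cv2
s=sense();print({k:(v if not hasattr(v,'tolist') else v.tolist()) for k,v in s.items()},hold_point_z)
for n in ["scene","side","wrist"]:
    c=get_calibration(n);print(n,c)
    cv2.imwrite(f"pics/{n}0.png",cv2.cvtColor(grab_frame(n),cv2.COLOR_RGB2BGR))
E
```

```text
pics
{'time': 0.0, 'q': [-1.1867184867099014, 0.7070645062323748, -0.02756653863433243, 1.4850184866115759, 0.021974227352383604, 0.9509267198735464, -0.07550551215156304], 'qvel': [0.001576418818348983, -0.00030325416744156423, 0.0012148432561879406, -0.0006138740939594052, -0.0005932182609950648, -0.0010530694717601043, -0.00037975128316549366], 'joint_efforts': [-0.0007346899656113237, -88.32209587097168, 1.2346428260207176, -23.615641593933105, 0.016878568567335606, 0.006667222478426993, -9.832242540142033e-06], 'eef_pos': [0.23739466085819763, 0.5233989013731627, 0.2308454383712635], 'tool_rot': [-0.6907503971709033, 0.691527799754198, -0.14948701004687662, 0.1493546946118614], 'force': [0.08508771196166452, 0.3346494712811896, 0.29840524857448547], 'moment': [0.014674156699823982, -0.011731864197492028, 0.0031457061290844223], 'opening': 0.9989941261200682} 0.0187
scene {'vertical_fov': 53.124605550312964, 'cx': 323.4488805744054, 'cy': 200.27567077548514, 'k1': -0.01123211063529382, 'R': array([[ 0.85209812,  0.52332241,  0.0079023 ],
       [ 0.37591415, -0.60143606, -0.70495618],
       [-0.36416664,  0.60366242, -0.70920684]]), 't': array([-0.38215531, -0.15503229,  1.66733528])}
side {'vertical_fov': 50.759520458682886, 'cx': 316.2690421539172, 'cy': 189.9683965954463, 'k1': -0.046178154191839654, 'R': array([[ 0.9989136 , -0.0458182 ,  0.00850363],
       [-0.01966718, -0.57993137, -0.8144279 ],
       [ 0.04224715,  0.81337586, -0.58020245]]), 't': array([-0.48985844,  0.09338536,  1.40360095])}
wrist {'vertical_fov': 58.803767922838325, 'cx': 317.9701052618139, 'cy': 188.66228258327143, 'k1': -0.0006159749550998353, 'R': array([[ 0.41270692,  0.91086255, -0.00155176],
       [ 0.86906904, -0.39325923,  0.30011026],
       [ 0.27274896, -0.12520617, -0.95390326]]), 't': array([-0.57337004, -0.03980296,  0.38046835])}
```

View pics/scene0.png

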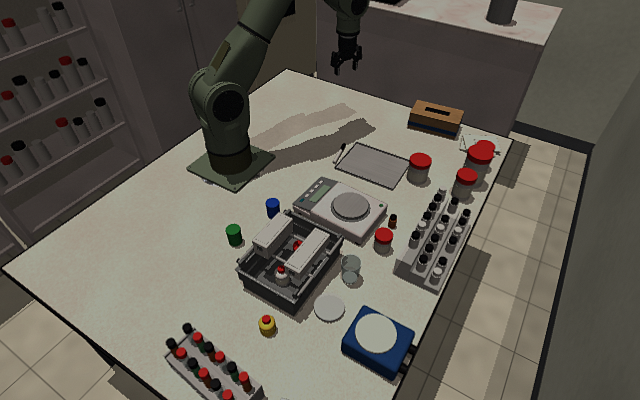

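View pics/side0.png

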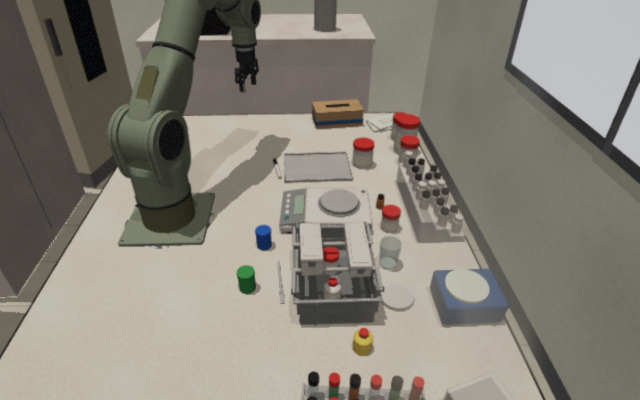

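View pics/wrist0.png

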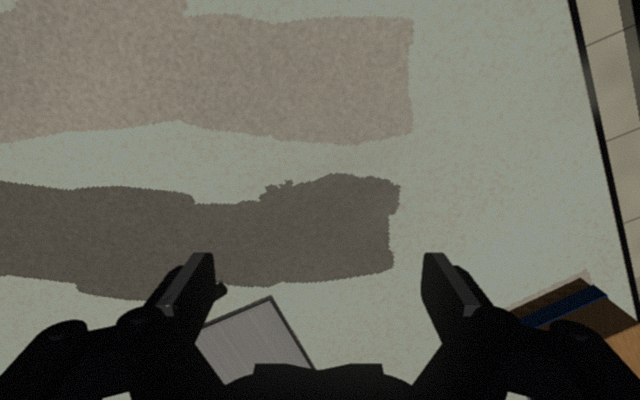

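```bash
cat > h.py <<'E'
import numpy as np, cv2
from cell import *
from scipy.spatial.transform import Rotation as Rn
def K(c):
    f=200/np.tan(np.radians(c["vertical_fov"])/2); return f
def proj(c,X):
    X=np.atleast_2d(X); p=X@np.array(c["R"]).T+np.array(c["t"]); s=p[:,:2]/p[:,2:]
    s=s*(1+c["k1"]*(s**2).sum(1,keepdims=True)); return s*K(c)+[c["cx"],c["cy"]]
def ray(c,uv):
    d=(np.array(uv,float)-[c["cx"],c["cy"]])/K(c); s=d.copy()
    for _ in range(10): s=d/(1+c["k1"]*(s**2).sum())
    R=np.array(c["R"]); return -R.T@np.array(c["t"]), R.T@np.append(s,1)
def onz(c,uv,z):
    o,d=ray(c,uv); return o+d*(z-o[2])/d[2]
def tri(c1,u1,c2,u2):
    o1,d1=ray(c1,u1);o2,d2=ray(c2,u2)
    k=np.linalg.lstsq(np.c_[d1,-d2],o2-o1,rcond=None)[0]
    a=o1+d1*k[0];b=o2+d2*k[1]; return (a+b)/2,np.linalg.norm(a-b)
def rot():
    w,x,y,z=sense()["tool_rot"]; return Rn.from_quat([x,y,z,w])
def go(target,yaw_world_deg=None):
    """normalised row (tx,ty,tz) toward target TCP pos from here"""
    s=sense(); d=rot().inv().apply(np.array(target)-s["eef_pos"]); return np.round(d/0.6,4)
def save(n,im,x0=0,y0=0,x1=640,y1=400,k=1):
    im=cv2.resize(im[y0:y1,x0:x1],None,fx=k,fy=k,interpolation=cv2.INTER_CUBIC)
    cv2.imwrite(f"pics/{n}.png",cv2.cvtColor(im,cv2.COLOR_RGB2BGR))
E
python3 - <<'E'
from h import *
print(rot().as_matrix().round(3))
a=grab_frame("scene");b=grab_frame("side")
np.save("a0.npy",a);np.save("b0.npy",b)
save("sc1",a,220,170,400,320,4);save("si1",b,265,145,425,325,3)
E
```

```text
[[ 0.911 -0.     0.413]
 [-0.413 -0.001  0.911]
 [ 0.    -1.    -0.001]]
```

View pics/sc1.png

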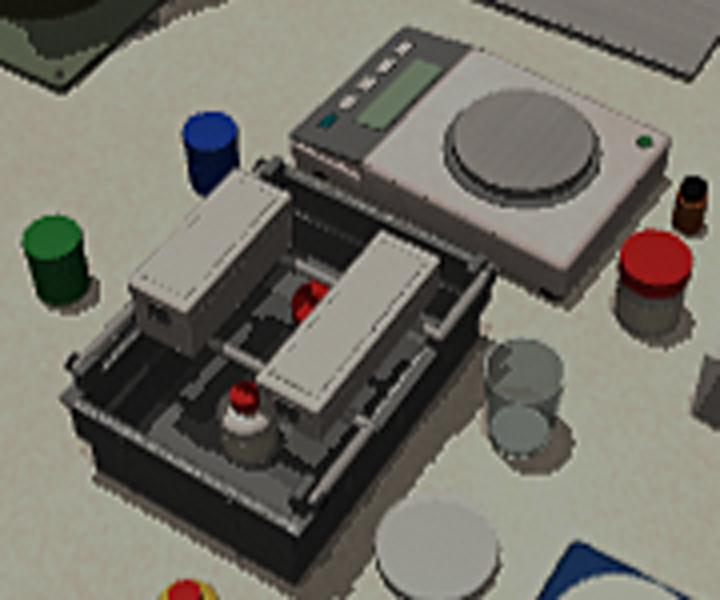

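View pics/si1.png

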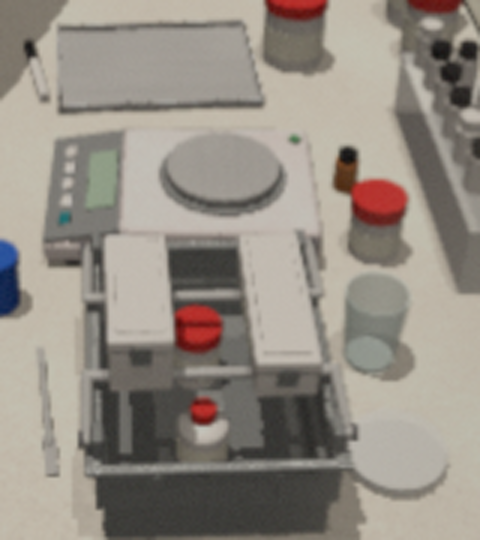

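Run:
```python
from h import *
a=get_calibration("scene");b=get_calibration("side")
S=lambda p:(220+p[0]/4,170+p[1]/4)
D=lambda p:(265+p[0]/3,145+p[1]/3)
print("tall scene",[onz(a,S(p),.173).round(3)[:2] for p in [(131,282),(238,170),(291,205),(185,312)]])
print("tall side",[onz(b,D(p),.173).round(3)[:2] for p in [(105,236),(163,236),(172,340),(108,340)]])
print("low scene",[onz(a,S(p),.155).round(3)[:2] for p in [(258,373),(382,231),(438,262),(316,413)]])
print("low side",[onz(b,D(p),.155).round(3)[:2] for p in [(240,236),(298,234),(318,360),(257,362)]])
print("tote scene",[onz(a,S(p),.095).round(3)[:2] for p in [(70,400),(305,528),(490,265),(262,170)]])
print("jar",onz(a,S((312,295)),.071),onz(b,D((198,328)),.071))
print("bottle",onz(a,S((244,395)),.071),onz(b,D((204,409)),.071), tri(a,S((244,395)),b,D((204,409))))
print("pan",onz(a,S((522,140)),.07),onz(b,D((222,170)),.07))
print("tray",[onz(b,D(p),.012).round(3)[:2] for p in [(57,25),(242,22),(263,102),(60,108)]])
print("beaker",onz(b,D((370,355)),.0))
```

```text
tall scene [array([ 0.44 , -0.379]), array([ 0.44 , -0.248]), array([ 0.495, -0.256]), array([ 0.49, -0.38])]
tall side [array([ 0.434, -0.251]), array([ 0.485, -0.253]), array([ 0.486, -0.382]), array([ 0.435, -0.38 ])]
low scene [array([ 0.556, -0.386]), array([ 0.559, -0.229]), array([ 0.611, -0.232]), array([ 0.609, -0.392])]
low side [array([ 0.557, -0.234]), array([ 0.61 , -0.233]), array([ 0.604, -0.391]), array([ 0.554, -0.391])]
tote scene [array([ 0.424, -0.445]), array([ 0.631, -0.442]), array([ 0.623, -0.17 ]), array([ 0.41 , -0.181])]
jar [ 0.50849086 -0.25419611  0.071     ] [ 0.51860398 -0.26443328  0.071     ]
bottle [ 0.51890224 -0.36117509  0.071     ] [ 0.51643474 -0.36381044  0.071     ] (array([ 0.51681047, -0.35885351,  0.06600436]), np.float64(0.0007136177984069536))
pan [ 0.56713443 -0.01290117  0.07      ] [ 0.56269704 -0.0218723   0.07      ]
tray [array([0.376, 0.391]), array([0.63 , 0.391]), array([0.636, 0.194]), array([0.383, 0.189])]
beaker [ 0.6925238  -0.23588055  0.        ]
```

Run:
```python
from h import *
c=get_calibration("wrist");R=np.array(c["R"]);o=-R.T@np.array(c["t"])
print("cam in tool",rot().inv().apply(o-sense()["eef_pos"]),rot().inv().apply(R[2]))
print(go((0.5,0.1,0.36)),go((0.52,-0.27,0.36)))
```

```text
cam in tool [-0.07641524 -0.1431003  -0.00098651] [ 3.00077031e-01  9.53914857e-01 -4.70787703e-04]
[ 0.6901 -0.2146 -0.4623] [ 0.9751 -0.2143 -1.0101]
```

```bash
python3 -m jog '[[[1,0.69,-0.215,-0.462,0.5],[1,0.69,-0.215,-0.462,0.5],[1,0.69,-0.215,-0.462,0.5],[1,0.69,-0.215,-0.462,0.5],[1,0.69,-0.215,-0.462,0.5],[1,0.69,-0.215,-0.462,0.5],[1,0.69,-0.215,-0.462,0.5],[1,0.69,-0.215,-0.462,0.5],[1,0.69,-0.215,-0.462,0.5],[1,0.69,-0.215,-0.462,0.5],[1,0.69,-0.215,-0.462,0.5],[1,0.69,-0.215,-0.462,0.5],[1,0.69,-0.215,-0.462,0.5]]]'
python3 - <<'E'
from h import *
print(sense()["q"],go((0.52,-0.27,0.36)), np.degrees(np.arctan2(*rot().as_matrix()[[1,0],2])))
E
```

```text
time: 1.33
eef_pos: [0.5022, 0.0949, 0.3614]
tool_rot: [-0.628, 0.628, -0.324, 0.326]
force: [-1.2, -1.8, -0.4]
opening: 0.997
[-0.32454527  0.48092     0.13067761  1.46688146 -0.06206544  1.19655646
  0.43011147] [ 0.5136  0.0038 -0.3271] 35.29588468741365
```

```bash
python3 -m jog '[[[1,0.514,0.004,-0.327,0.588],[1,0.514,0.004,-0.327,0.588],[1,0.514,0.004,-0.327,0.588],[1,0.514,0.004,-0.327,0.588],[1,0.514,0.004,-0.327,0.588],[1,0.514,0.004,-0.327,0.588],[1,0.514,0.004,-0.327,0.588],[1,0.514,0.004,-0.327,0.588],[1,0.514,0.004,-0.327,0.588],[1,0.514,0.004,-0.327,0.588],[1,0.514,0.004,-0.327,0.588],[1,0.514,0.004,-0.327,0.588]]]'
python3 - <<'E'
from h import *
print(sense()["q"],go((0.52,-0.27,0.36)), np.degrees(np.arctan2(*rot().as_matrix()[[1,0],2])))
c=get_calibration("wrist");f=grab_frame("wrist");np.save("w1.npy",f);np.save("w1c.npy",c,allow_pickle=True)
save("w1",f)
E
```

```text
time: 2.33
eef_pos: [0.5203, -0.2697, 0.3597]
tool_rot: [-0.5, 0.5, -0.499, 0.501]
force: [-0.3, 0.5, -1.1]
opening: 0.998
[ 0.28879754  0.6357151   0.29742217  1.19381698 -0.17941225  1.33472595
  0.57314022] [ 0.0005 -0.0006 -0.0005] 0.03146805725848797
```

View pics/w1.png

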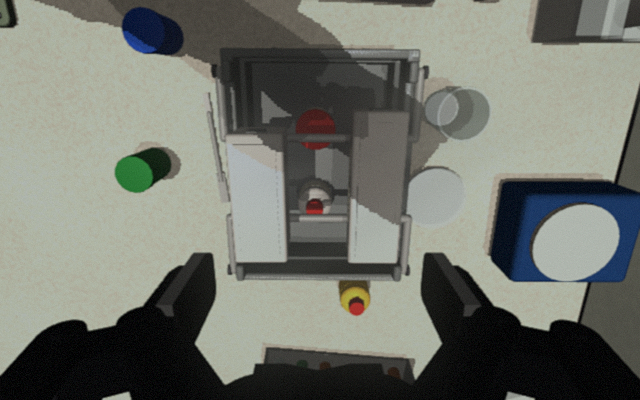

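Run:
```python
from h import *
f=np.load("w1.npy");save("w1c",f,205,40,435,285,2.4)
```

```text
(no output)
```

View pics/w1c.png

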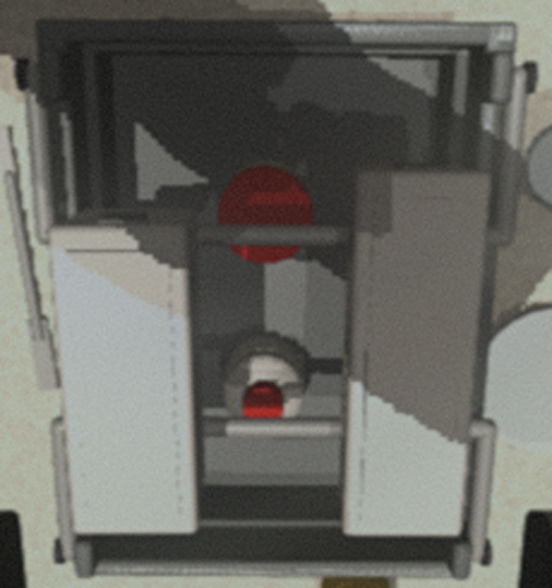

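Run:
```python
from h import *
c=np.load("w1c.npy",allow_pickle=True).item()
D=lambda p:(205+p[0]/2.4,40+p[1]/2.4)
def q(n,pts,z): 
    P=np.array([onz(c,D(p),z)[:2] for p in pts]);d=(P[0]+P[1]-P[2]-P[3]);print(n,P.round(4).tolist(),P.mean(0).round(4),"len",np.linalg.norm(d)/2,"yaw",np.degrees(np.arctan2(-d[0],d[1])))
q("tall",[(50,228),(187,222),(198,530),(75,533)],.173)
q("low",[(358,172),(490,172),(463,535),(345,533)],.155)
q("tote",[(40,22),(513,22),(470,575),(78,575)],.095)
print("bars",[onz(c,D(p),.108).round(4)[:2] for p in [(210,236),(335,236),(210,427),(340,427)]])
print("barmid",[onz(c,D(p),.108).round(4)[:2] for p in [(45,237),(505,237),(58,427),(485,427)]])
print("jar",onz(c,D((265,214)),.071),"bottle",onz(c,D((263,402)),.071))
```

```text
tall [[0.4348, -0.2459], [0.4879, -0.2436], [0.4888, -0.3771], [0.4353, -0.3785]] [ 0.4617 -0.3113] len 0.13305779981450028 yaw 0.3177063569337044
low [[0.5552, -0.2262], [0.6081, -0.2262], [0.6086, -0.3896], [0.5544, -0.3886]] [ 0.5816 -0.3077] len 0.1629128154555279 yaw -0.06378847131526318
tote [[0.4173, -0.1662], [0.6285, -0.166], [0.6294, -0.448], [0.4152, -0.448]] [ 0.5226 -0.3071] len 0.2818952431111931 yaw -0.11811626627846952
bars [array([ 0.4921, -0.2599]), array([ 0.5502, -0.2599]), array([ 0.4901, -0.3556]), array([ 0.555 , -0.3556])]
barmid [array([ 0.4153, -0.2604]), array([ 0.6294, -0.2603]), array([ 0.4142, -0.3556]), array([ 0.6274, -0.3555])]
jar [ 0.51744705 -0.2549352   0.071     ] bottle [ 0.51623433 -0.35618975  0.071     ]
```

```bash
python3 -m jog '[[[1,0.069,0.15,-0.098,0],[1,0.069,0.15,-0.098,0],[1,0.069,0.15,-0.098,0],[1,0.069,0.2,-0.098,0],[1,0.069,0.25,-0.098,0],[1,0.069,0.3,-0.098,0],[1,0.069,0.35,-0.098,0],[1,0.069,0.383,-0.098,0],[1,0.069,0.383,-0.098,0],[1,0.069,0.383,-0.098,0]]]'
python3 - <<'E'
from h import *
print(go((0.4617,-.311,.13)),sense()["force"].round(1) if hasattr(sense()["force"],'round') else sense()["force"])
save("w2",grab_frame("wrist"))
E
```

```text
time: 3.22
eef_pos: [0.4625, -0.3102, 0.1304]
tool_rot: [0.501, -0.501, 0.499, -0.5]
force: [-0.1, -0.5, 0.8]
opening: 0.997
[ 0.0014  0.0006 -0.0013] [-0.1 -0.5  0.8]
```

View pics/w2.png

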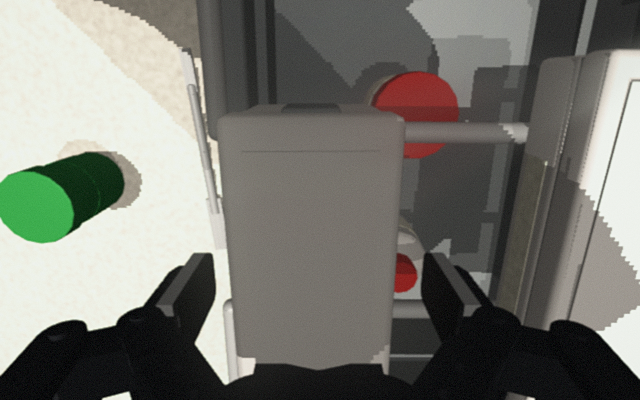

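The fingers straddle the tall box (left edge ~220 and right edge ~400, pads at ~213 and ~427), slightly right of centre, which is fine. Close at 40 N.

```bash
python3 -m jog '[[[0,0,0,-0.001,0],[0,0,0,-0.001,0],[0,0,0,-0.001,0],[0,0,0,-0.001,0],[0,0,0,-0.001,0],[0,0,0,-0.001,0],[0,0,0,-0.001,0],[0,0,0,-0.001,0],[0,0,0,-0.001,0],[0,0,0,-0.001,0]]]' 40;  python3 - <<'E'
from h import *
s=sense();print(s["eef_pos"],s["opening"],s["force"])
save("w3",grab_frame("wrist"))
E
```

```text
time: 4.1
eef_pos: [0.4627, -0.3108, 0.1326]
tool_rot: [-0.501, 0.5, -0.497, 0.501]
force: [-1.6, 2.6, 13.0]
opening: 0.634
[ 0.46269305 -0.31075863  0.13261006] 0.6343068779315847 [-1.57744885  2.58690635 12.96106994]
```

View pics/w3.png

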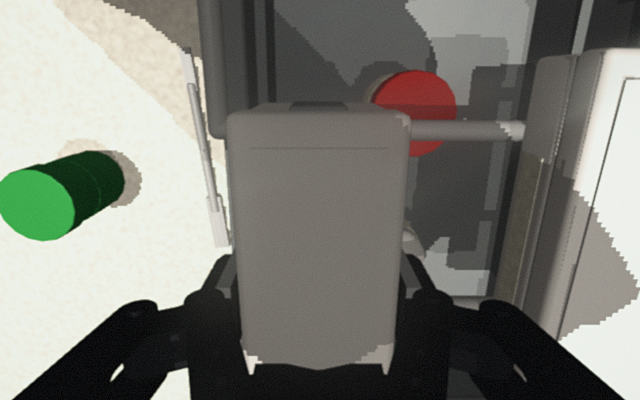

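```bash
python3 -m jog '[[[0,0,-0.03,0,0],[0,0,-0.06,0,0],[0,0,-0.12,0,0],[0,0,-0.18,0,0],[0,0,-0.24,0,0],[0,-0.04,-0.262,0.01,0],[0,-0.09,-0.262,0.02,0],[0,-0.15,-0.262,0.03,0],[0,-0.21,-0.262,0.04,0],[0,-0.27,-0.262,0.05,0],[0,-0.33,-0.262,0.06,0],[0,-0.39,-0.262,0.06,0],[0,-0.45,-0.262,0.06,0],[0,-0.5,-0.262,0.06,0],[0,-0.52,-0.262,0.06,0],[0,-0.52,-0.262,0.06,0]]]';  python3 - <<'E'
from h import *
s=sense();print(s["q"],s["opening"],go((0.446,.291,.25)))
E
```

```text
time: 5.48
eef_pos: [0.497, 0.0052, 0.2893]
tool_rot: [0.503, -0.501, 0.497, -0.5]
force: [-0.7, -0.0, -4.2]
opening: 0.638
[-0.25927266  0.53679823  0.32021551  1.67417511 -0.19645343  0.95762222
  0.13872793] 0.6381455311193572 [-0.4771  0.0645 -0.0818]
```

```bash
python3 -m jog '[[[0,-0.06,0,-0.01,0],[0,-0.12,0,-0.02,0],[0,-0.18,0,-0.03,0],[0,-0.24,0,-0.04,0],[0,-0.3,0,-0.05,0],[0,-0.36,0,-0.06,0],[0,-0.42,0,-0.07,0],[0,-0.46,0,-0.082,0],[0,-0.477,0,-0.082,0],[0,-0.477,0,-0.082,0],[0,-0.477,0,-0.082,0]]]';  python3 - <<'E'
from h import *
s=sense();c=get_calibration("wrist")
f=grab_frame("wrist");save("w4",f);np.save("w4c.npy",c,allow_pickle=True)
f=grab_frame("side");save("s4",f,240,60,460,260,3);
E
```

```text
time: 6.4
eef_pos: [0.4461, 0.2901, 0.2888]
tool_rot: [0.502, -0.501, 0.497, -0.5]
force: [0.0, -0.4, -3.4]
opening: 0.64
```

View pics/w4.png

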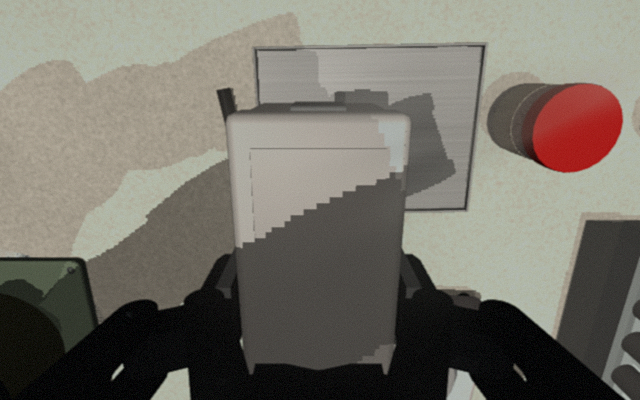

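View pics/s4.png

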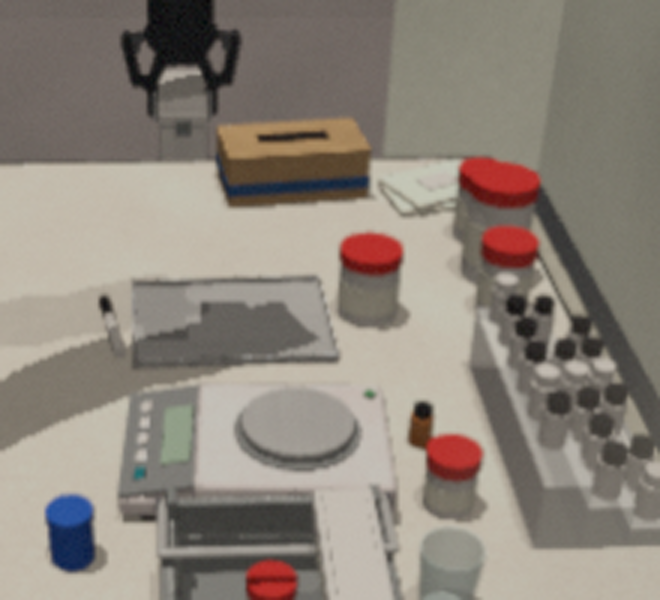

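Run:
```python
from h import *
c=np.load("w4c.npy",allow_pickle=True).item()
print([onz(c,p,.012).round(4) for p in [(255,47),(487,43),(467,210)]])
print("red jar",onz(c,(577,127),.1))
```

```text
[array([0.3772, 0.3961, 0.012 ]), array([0.6324, 0.4021, 0.012 ]), array([0.6368, 0.2056, 0.012 ])]
red jar [0.68826409 0.32254459 0.1       ]
```

Run:
```python
from h import *
f=np.load("a0.npy");save("sc2",f,320,130,440,200,6);f=np.load("b0.npy");save("si2",f,270,140,370,190,7)
```

```text
(no output)
```

View pics/sc2.png

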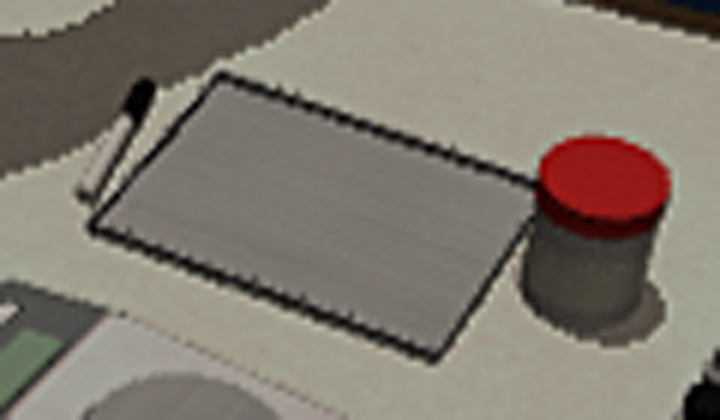

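View pics/si2.png

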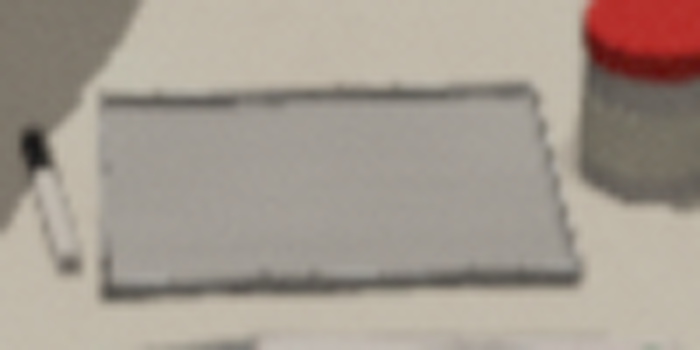

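Run:
```python
from h import *
a=get_calibration("scene");b=get_calibration("side")
S=lambda p:(320+p[0]/6,130+p[1]/6); D=lambda p:(270+p[0]/7,140+p[1]/7)
print([onz(a,S(p),.008).round(4)[:2] for p in [(218,74),(90,228),(435,360)]])
print([onz(b,D(p),.012).round(4)[:2] for p in [(100,93),(528,86)]],[onz(b,D(p),.003).round(4)[:2] for p in [(105,294),(578,280)]])
```

```text
[array([0.3771, 0.3929]), array([0.3852, 0.1934]), array([0.64 , 0.199])]
[array([0.3767, 0.3912]), array([0.6289, 0.3914])] [array([0.3822, 0.1953]), array([0.6368, 0.2001])]
```

```bash
python3 -m jog '[[[0,-0.01,0.06,0.001,0],[0,-0.01,0.12,0.001,0],[0,-0.01,0.18,0.001,0],[0,-0.01,0.24,0.001,0],[0,-0.01,0.3,0.001,0],[0,-0.01,0.35,0.001,0],[0,-0.01,0.39,0.001,0],[0,-0.01,0.415,0.001,0],[0,-0.01,0.43,0.001,0],[0,-0.01,0.435,0.001,0],[0,-0.01,0.438,0.001,0],[0,-0.01,0.441,0.001,0],[0,-0.01,0.442,0.001,0],[0,-0.01,0.442,0.001,0]]]'
```

```text
time: 7.67
eef_pos: [0.4485, 0.2951, 0.0243]
tool_rot: [0.502, -0.5, 0.497, -0.501]
force: [0.0, -0.0, -3.3]
opening: 0.641
```

```bash
python3 -m jog '[[[0,0,0.002,0,0],[0,0,0.004,0,0],[0,0,0.005,0,0],[0,0,0.005,0,0]]]'
```

```text
time: 8.0
eef_pos: [0.4488, 0.2954, 0.0228]
tool_rot: [0.503, -0.5, 0.497, -0.5]
force: [-3.3, -1.5, 28.1]
opening: 0.638
```

```bash
python3 -m jog '[[[0.4,0,-0.002,0,0],[1,0,-0.002,0,0],[1,0,-0.002,0,0],[1,0,-0.002,0,0],[1,0,-0.002,0,0],[1,0,-0.002,0,0],[1,0,-0.03,0,0],[1,0,-0.09,0,0],[1,0,-0.15,0,0],[1,0,-0.21,0,0],[1,0,-0.27,0,0],[1,0,-0.33,0,0],[1,0,-0.39,0,0],[1,0,-0.44,0,0],[1,0,-0.45,0,0],[1,0,-0.45,0,0]]]'
python3 - <<'E'
from h import *
c=get_calibration("wrist");np.save("w5c.npy",c,allow_pickle=True);save("w5",grab_frame("wrist"))
print(go((0.5,0,.29)))
E
```

```text
time: 9.33
eef_pos: [0.4474, 0.2958, 0.2944]
tool_rot: [0.504, -0.499, 0.497, -0.501]
force: [0.6, 0.4, -0.1]
opening: 0.996
[0.4931 0.0051 0.0857]
```

View pics/w5.png

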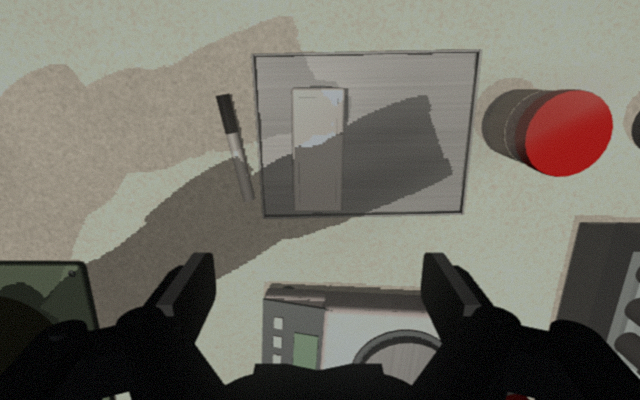

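Run:
```python
from h import *
c=np.load("w5c.npy",allow_pickle=True).item()
print([onz(c,p,.063).round(4)[:2] for p in [(292,88),(346,88),(344,212),(294,211)]],[onz(c,p,.012).round(4)[:2] for p in [(254,56),(480,51),(463,214),(266,216)]])
```

```text
[array([0.4226, 0.3609]), array([0.4774, 0.3612]), array([0.4791, 0.2263]), array([0.4227, 0.2274])] [array([0.3773, 0.3938]), array([0.6315, 0.4007]), array([0.6375, 0.2042]), array([0.3835, 0.2008])]
```

```bash
python3 -m jog '[[[1,0.66,0,0.171,0],[1,0.66,0,0.171,0],[1,0.66,0,0.171,0],[1,0.66,0,0.171,0],[1,0.66,0,0.171,0],[1,0.66,0,0.171,0],[1,0.66,0,0.171,0],[1,0.66,0,0.171,0],[1,0.66,0,0.171,0],[1,0.66,0,0.171,0],[1,0.66,0,0.171,0],[1,0.66,0,0.171,0]]]'
python3 - <<'E'
from h import *
print(go((0.5816,-.308,.24)),go((0.5816,-.308,.125)),np.degrees(np.arctan2(*rot().as_matrix()[[1,0],2])))
E
```

```text
time: 10.38
eef_pos: [0.5512, -0.1016, 0.2915]
tool_rot: [0.502, -0.499, 0.498, -0.5]
force: [0.0, 0.7, 0.1]
opening: 1.003
[0.3442 0.086  0.0494] [0.3443 0.2777 0.0486] 0.1387641955546344
```

```bash
python3 -m jog '[[[1,0.344,0,0.049,0],[1,0.344,0,0.049,0],[1,0.344,0,0.049,0],[1,0.344,0,0.049,0],[1,0.344,0,0.049,0],[1,0.344,0.04,0.049,0],[1,0.344,0.08,0.049,0],[1,0.344,0.13,0.049,0],[1,0.344,0.18,0.049,0],[1,0.344,0.22,0.049,0],[1,0.344,0.26,0.049,0],[1,0.344,0.277,0.049,0],[1,0.344,0.277,0.049,0],[1,0.344,0.277,0.049,0]]]'
python3 - <<'E'
from h import *
save("w6",grab_frame("wrist"));print(sense()["eef_pos"])
E
```

```text
time: 11.55
eef_pos: [0.5821, -0.3073, 0.1256]
tool_rot: [0.502, -0.5, 0.498, -0.5]
force: [0.5, -0.6, 0.5]
opening: 1.001
[ 0.58234931 -0.30765025  0.12644226]
```

View pics/w6.png

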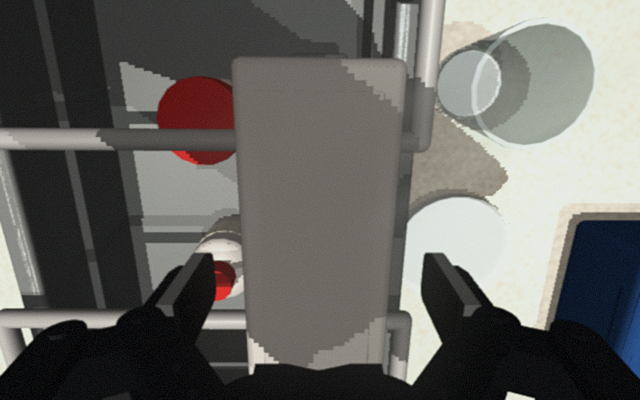

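```bash
python3 -m jog '[[[0,0,0,0,0],[0,0,0,0,0],[0,0,0,0,0],[0,0,0,0,0],[0,0,0,0,0],[0,0,0,0,0],[0,0,0,0,0],[0,0,0,0,0],[0,0,0,0,0],[0,0,0,0,0]]]' 40
python3 - <<'E'
from h import *
save("w7",grab_frame("wrist"));print(sense()["eef_pos"])
E
```

```text
time: 12.43
eef_pos: [0.5828, -0.3078, 0.1277]
tool_rot: [0.502, -0.499, 0.497, -0.501]
force: [-2.0, 1.3, 9.2]
opening: 0.639
[ 0.58282754 -0.30776382  0.12765394]
```

View pics/w7.png

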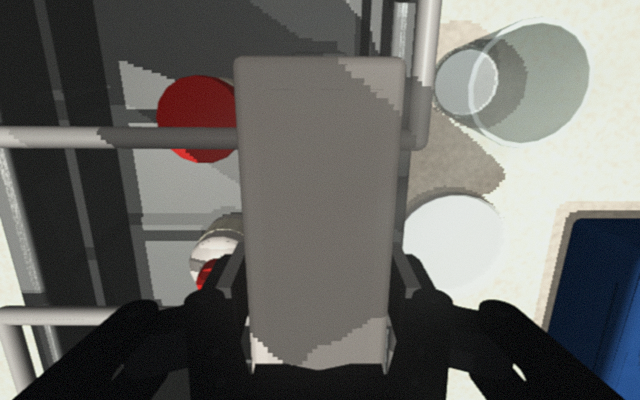

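```bash
python3 -m jog '[[[0,0,-0.03,0,0],[0,0,-0.06,0,0],[0,0,-0.12,0,0],[0,0,-0.18,0,0],[0,0,-0.24,0,0],[0,-0.04,-0.262,-0.01,0],[0,-0.09,-0.262,-0.02,0],[0,-0.15,-0.262,-0.03,0],[0,-0.21,-0.262,-0.04,0],[0,-0.27,-0.262,-0.05,0],[0,-0.33,-0.262,-0.06,0],[0,-0.39,-0.262,-0.06,0],[0,-0.45,-0.262,-0.06,0],[0,-0.5,-0.262,-0.06,0],[0,-0.52,-0.262,-0.06,0],[0,-0.52,-0.262,-0.06,0]]]';  python3 - <<'E'
from h import *
print(sense()["q"].round(2),go((0.569,.3,.285)),go((.569,.3,.0187)))
E
```

```text
time: 13.82
eef_pos: [0.5447, 0.0075, 0.2845]
tool_rot: [0.504, -0.5, 0.497, -0.5]
force: [0.2, 0.7, -3.1]
opening: 0.64
[-0.24  0.62  0.32  1.52 -0.22  1.03  0.15] [-4.871e-01 -2.000e-04  4.400e-02] [-0.4869  0.4437  0.0408]
```

```bash
python3 -m jog '[[[0,-0.06,0,0.01,0],[0,-0.12,0,0.02,0],[0,-0.18,0,0.03,0],[0,-0.24,0,0.04,0],[0,-0.3,0,0.042,0],[0,-0.36,0,0.042,0],[0,-0.42,0,0.042,0],[0,-0.46,0.03,0.042,0],[0,-0.487,0.09,0.042,0],[0,-0.487,0.15,0.042,0],[0,-0.487,0.21,0.042,0],[0,-0.487,0.27,0.042,0],[0,-0.487,0.33,0.042,0],[0,-0.487,0.38,0.042,0],[0,-0.487,0.41,0.042,0],[0,-0.487,0.425,0.042,0],[0,-0.487,0.432,0.042,0],[0,-0.487,0.437,0.042,0],[0,-0.487,0.439,0.042,0],[0,-0.487,0.439,0.042,0]]]'
python3 - <<'E'
from h import *
save("w8",grab_frame("wrist"));print(sense()["eef_pos"],go((.569,.3,.0177)))
E
```

```text
time: 15.48
eef_pos: [0.5702, 0.3002, 0.0225]
tool_rot: [0.504, -0.499, 0.496, -0.5]
force: [0.5, 0.0, -2.0]
opening: 0.634
[0.57014574 0.30027318 0.02253156] [ 0.0005  0.008  -0.002 ]
```

View pics/w8.png

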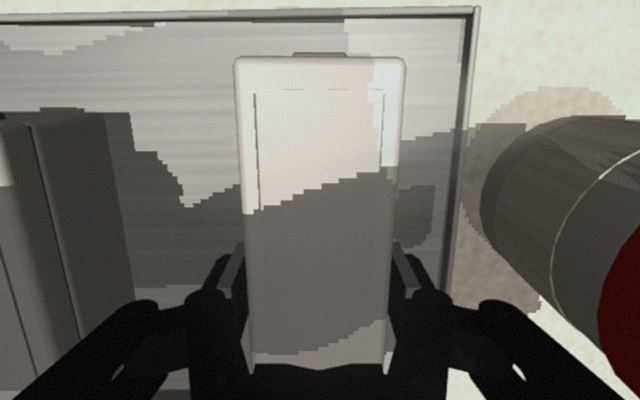

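```bash
python3 -m jog '[[[0,0,0.003,0,0],[0,0,0.005,0,0],[0,0,0.007,0,0],[0,0,0.007,0,0],[0,0,0.007,0,0]]]'
```

```text
time: 15.95
eef_pos: [0.5701, 0.3002, 0.0183]
tool_rot: [0.504, -0.499, 0.496, -0.5]
force: [-0.4, 0.6, -2.8]
opening: 0.638
```

```bash
python3 -m jog '[[[0,0,0.002,0,0],[0,0,0.003,0,0],[0,0,0.003,0,0]]]'
```

```text
time: 16.2
eef_pos: [0.5703, 0.3003, 0.0178]
tool_rot: [0.504, -0.499, 0.496, -0.5]
force: [-5.4, -2.7, 21.4]
opening: 0.634
```

Contact; release and rise.

```bash
python3 -m jog '[[[0.4,0,-0.002,0,0],[1,0,-0.002,0,0],[1,0,-0.002,0,0],[1,0,-0.002,0,0],[1,0,-0.002,0,0],[1,0,-0.002,0,0],[1,0,-0.03,0,0],[1,0,-0.09,0,0],[1,0,-0.15,0,0],[1,0,-0.21,0,0],[1,0,-0.27,0,0],[1,0,-0.33,0,0],[1,0,-0.39,0,0],[1,0,-0.44,0,0],[1,0,-0.45,0,0],[1,0,-0.45,0,0]]]'
python3 - <<'E'
from h import *
c=get_calibration("wrist");np.save("w9c.npy",c,allow_pickle=True);save("w9",grab_frame("wrist"))
print(go((0.522,-.1,.36)))
E
```

```text
time: 17.53
eef_pos: [0.5685, 0.3, 0.2896]
tool_rot: [0.505, -0.498, 0.496, -0.5]
force: [0.3, 0.0, -0.1]
opening: 1.001
[ 0.6657 -0.1226 -0.0804]
```

View pics/w9.png

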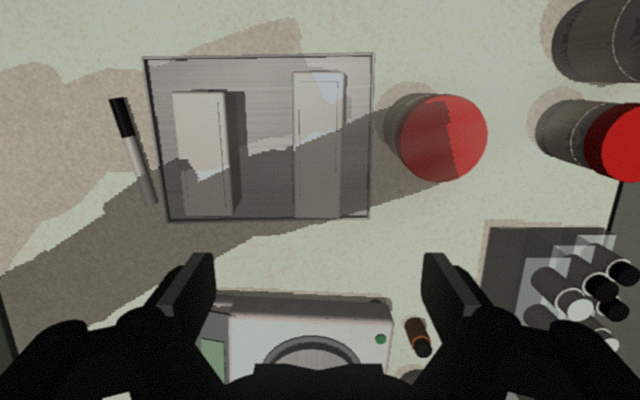

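Run:
```python
from h import *
c=np.load("w9c.npy",allow_pickle=True).item()
print([onz(c,p,.045).round(4)[:2] for p in [(293,71),(347,71),(341,217),(294,217)]],[onz(c,p,.012).round(4)[:2] for p in [(143,59),(375,53),(369,217),(167,220)]])
```

```text
[array([0.5445, 0.382 ]), array([0.6006, 0.3825]), array([0.5987, 0.2196]), array([0.5436, 0.2194])] [array([0.3765, 0.394 ]), array([0.634 , 0.4023]), array([0.6373, 0.2065]), array([0.3803, 0.2015])]
```

```bash
python3 -m jog '[[[1,0.66,-0.02,-0.077,-0.75],[1,0.66,-0.02,-0.077,-0.75],[1,0.66,-0.02,-0.077,-0.75],[1,0.66,-0.02,-0.077,-0.75],[1,0.66,-0.02,-0.077,-0.75],[1,0.66,-0.02,-0.077,-0.75],[1,0.66,-0.02,-0.077,-0.75],[1,0.66,-0.02,-0.077,-0.75],[1,0.66,-0.02,-0.077,-0.75],[1,0.66,-0.02,-0.077,-0.75],[1,0.66,-0.02,-0.077,-0.75],[1,0.66,-0.02,-0.077,-0.75]]]'
python3 - <<'E'
from h import *
print(sense()["q"].round(2),go((0.522,-.26,.3)),np.degrees(np.arctan2(*rot().as_matrix()[[1,0],2])))
E
```

```text
time: 18.58
eef_pos: [0.524, -0.0973, 0.2971]
tool_rot: [0.656, -0.652, 0.267, -0.271]
force: [0.6, 0.9, 0.8]
opening: 1.004
[ 0.07  0.57  0.1   1.53 -0.07  1.03  0.98] [ 0.1884 -0.0055 -0.195 ] 45.31027019479703
```

```bash
python3 -m jog '[[[0.6,0.188,0,-0.195,-0.744],[0.6,0.188,0,-0.195,-0.744],[0.6,0.188,0,-0.195,-0.744],[0.6,0.188,0,-0.195,-0.744],[0.6,0.188,0,-0.195,-0.744],[0.6,0.188,0,-0.195,-0.744],[0.6,0.188,0,-0.195,-0.744],[0.6,0.188,0,-0.195,-0.744],[0.6,0.188,0,-0.195,-0.744]]]'
python3 - <<'E'
from h import *
print(sense()["q"].round(2),go((0.522,-.26,.096)),np.degrees(np.arctan2(*rot().as_matrix()[[1,0],2])))
c=get_calibration("wrist");np.save("w10c.npy",c,allow_pickle=True);save("w10",grab_frame("wrist"))
E
```

```text
time: 19.33
eef_pos: [0.5222, -0.2588, 0.2962]
tool_rot: [0.708, -0.706, -0.001, -0.003]
force: [0.2, -0.3, 0.4]
opening: 0.599
[ 0.47  0.66 -0.14  1.34  0.09  1.14  1.9 ] [-0.0024  0.3337 -0.0031] 89.8084843066472
```

View pics/w10.png

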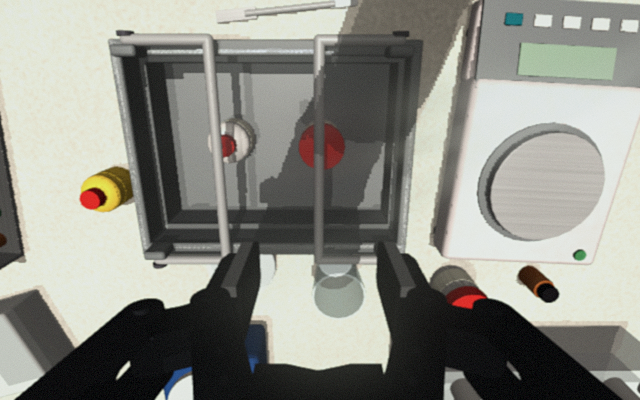

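Run:
```python
from h import *
c=np.load("w10c.npy",allow_pickle=True).item()
print("bar",[onz(c,p,.108).round(4)[:2] for p in [(321,90),(319,145),(319,240),(213,90),(222,200)]])
print("jar",onz(c,(321,147),.071),"bottle cap",onz(c,(228,145),.071))
print("bal near corners",[onz(c,p,.055).round(4)[:2] for p in [(480,5),(442,255)]])
import cv2
im=cv2.imread("pics/w10.png");g=cv2.cvtColor(im,cv2.COLOR_BGR2GRAY)
cv2.imwrite("pics/w10p.png",cv2.resize(im[100:260,430:640],None,fx=3.5,fy=3.5,interpolation=cv2.INTER_CUBIC))
```

```text
bar [array([ 0.4575, -0.2564]), array([ 0.5075, -0.2583]), array([ 0.6061, -0.2585]), array([ 0.4572, -0.3534]), array([ 0.5621, -0.3543])]
jar [ 0.51668293 -0.25603831  0.071     ] bottle cap [ 0.5142226  -0.35336545  0.071     ]
bal near corners [array([ 0.3802, -0.1007]), array([ 0.6526, -0.1095])]
```

View pics/w10p.png

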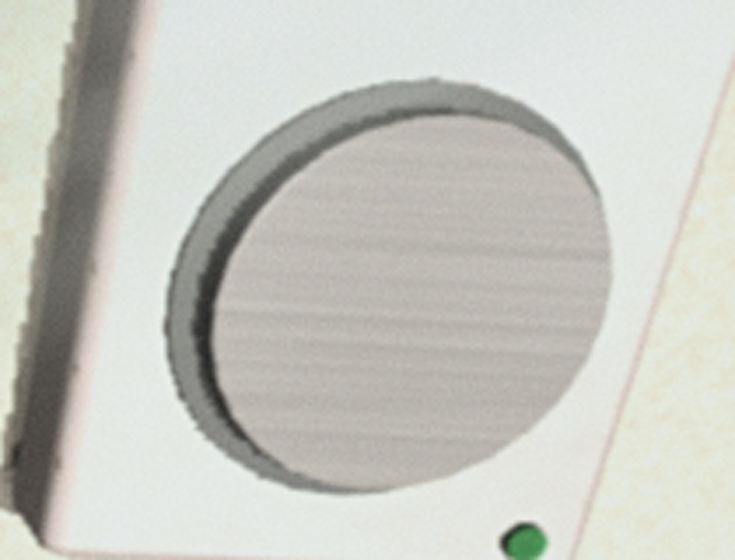

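Run:
```python
from h import *
c=np.load("w10c.npy",allow_pickle=True).item()
def circ(P):
    A=np.c_[2*P,np.ones(len(P))];s=np.linalg.lstsq(A,(P**2).sum(1),rcond=None)[0];return s[:2],np.sqrt(s[2]+s[:2]@s[:2])
P=np.array([onz(c,(430+x/3.5,100+y/3.5),.07)[:2] for x,y in [(212,330),(611,260),(450,113),(360,490),(540,415)]])
print(circ(P))
for cal,f,(x0,y0,k),n in [("scene",np.load("a0.npy"),(320,180,8),"pa"),("side",np.load("b0.npy"),(305,180,8),"pb")]:
    save(n,f,x0,y0,x0+75,y0+50,k)
```

```text
(array([ 0.56379815, -0.00906661]), np.float64(0.06136572830883544))
```

View pics/pa.png

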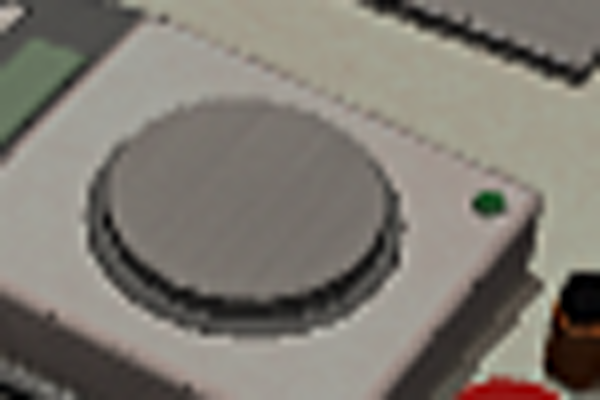

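View pics/pb.png

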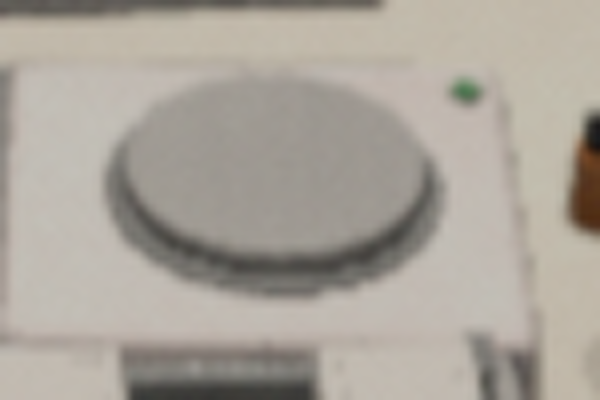

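Run:
```python
from h import *
a=get_calibration("scene");b=get_calibration("side")
print(onz(a,(351.0,204.6),.07),onz(b,(339.4,200.5),.07))
```

```text
[ 0.56767962 -0.01025241  0.07      ] [ 0.56456751 -0.01562434  0.07      ]
```

```bash
python3 -m jog '[[[0.6,0,0.06,-0.001,0],[0.6,0,0.12,-0.001,0],[0.6,0,0.18,-0.001,0],[0.6,0,0.23,-0.001,0],[0.6,0,0.27,-0.001,0],[0.6,0,0.3,-0.001,0],[0.6,0,0.32,-0.001,0],[0.6,0,0.33,-0.001,0],[0.6,0,0.33,-0.001,0],[0.6,0,0.33,-0.001,0]]]' 20
python3 - <<'E'
from h import *
print(go((0.522,-.259,.096)));save("w11",grab_frame("wrist"))
E
```

```text
time: 20.22
eef_pos: [0.5237, -0.2587, 0.0989]
tool_rot: [0.708, -0.706, -0.001, -0.004]
force: [0.0, -0.3, -1.1]
opening: 0.597
[-0.0029  0.0047 -0.0005]
```

View pics/w11.png

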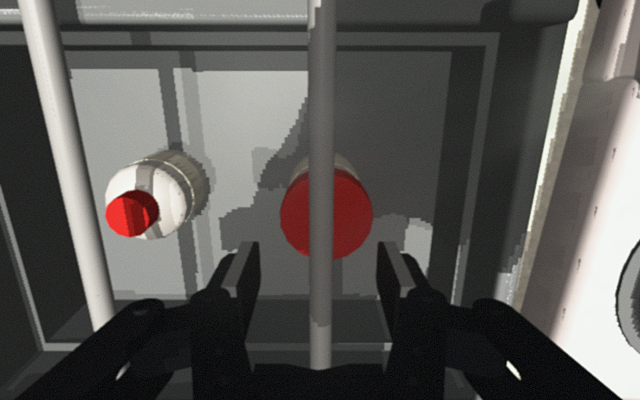

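```bash
python3 -m jog '[[[0,0,0.003,0,0],[0,0,0.003,0,0],[0,0,0.003,0,0],[0,0,0.003,0,0],[0,0,0.003,0,0],[0,0,0.003,0,0],[0,0,0.003,0,0],[0,0,0.003,0,0],[0,0,0.003,0,0],[0,0,0.003,0,0]]]' 20
python3 - <<'E'
from h import *
s=sense();print(s["eef_pos"],s["force"])
# arc rows relative to here
for a in np.linspace(0,3.1,19): print(round(a,2),round(-.07*(np.sin(a))/.6,3),round(.07*(1-np.cos(a))/.6,3))
E
```

```text
time: 21.1
eef_pos: [0.524, -0.2578, 0.0978]
tool_rot: [0.708, -0.706, -0.002, -0.004]
force: [-0.5, 6.1, 5.8]
opening: 0.107
[ 0.52400537 -0.2577973   0.09780355] [-0.48208798  6.14988618  5.82148525]
0.0 -0.0 0.0
0.17 -0.02 0.002
0.34 -0.039 0.007
0.52 -0.058 0.015
0.69 -0.074 0.027
0.86 -0.088 0.041
1.03 -0.1 0.057
1.21 -0.109 0.075
1.38 -0.115 0.094
1.55 -0.117 0.114
1.72 -0.115 0.134
1.89 -0.111 0.154
2.07 -0.103 0.172
2.24 -0.092 0.189
2.41 -0.078 0.204
2.58 -0.062 0.216
2.76 -0.044 0.225
2.93 -0.025 0.231
3.1 -0.005 0.233
```

Gripped (opening 0.107 ≈ 10 mm rod). First half of the arc.

```bash
python3 -m jog '[[[0,0,-0.02,0.002,0],[0,0,-0.039,0.007,0],[0,0,-0.058,0.015,0],[0,0,-0.074,0.027,0],[0,0,-0.088,0.041,0],[0,0,-0.1,0.057,0],[0,0,-0.109,0.075,0],[0,0,-0.115,0.094,0],[0,0,-0.117,0.114,0],[0,0,-0.117,0.114,0]]]' 20
python3 - <<'E'
from h import *
print(go((.524,-.1198,.1)));save("w12",grab_frame("wrist"))
E
```

```text
time: 21.93
eef_pos: [0.5242, -0.1873, 0.1698]
tool_rot: [0.709, -0.706, -0.003, -0.004]
force: [-2.6, -0.1, 19.7]
opening: 0.105
[-0.0015  0.1168  0.1121]
```

View pics/w12.png

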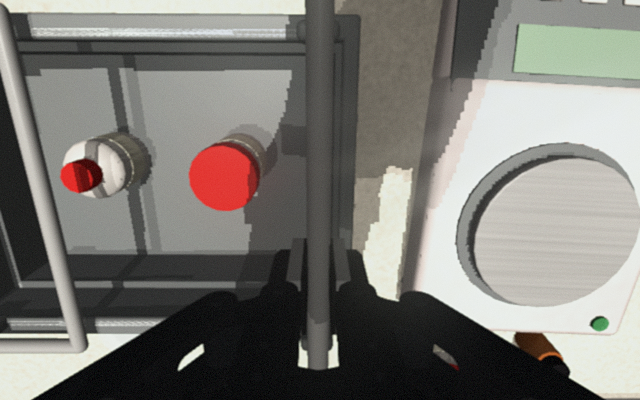

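```bash
python3 -m jog '[[[0,0,0.003,0.018,0],[0,0,0.009,0.038,0],[0,0,0.017,0.057,0],[0,0,0.028,0.074,0],[0,0,0.042,0.089,0],[0,0,0.058,0.101,0],[0,0,0.076,0.11,0],[0,0,0.095,0.115,0],[0,0,0.11,0.116,0],[0,0,0.11,0.116,0],[0,0,0.11,0.116,0]]]' 20
python3 - <<'E'
from h import *
save("w13",grab_frame("wrist"))
E
```

```text
time: 22.9
eef_pos: [0.5246, -0.1179, 0.1038]
tool_rot: [0.709, -0.705, -0.002, -0.003]
force: [-1.3, 5.8, -0.9]
opening: 0.102
```

View pics/w13.png

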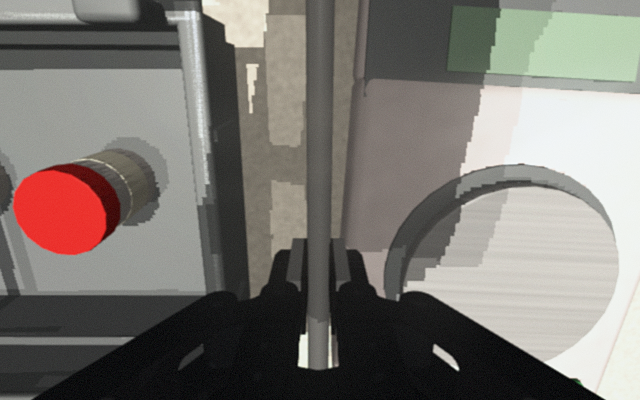

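```bash
python3 -m jog '[[[0.5,0,0,0,0],[0.5,0,0,0,0],[0.5,0,0,0,0],[0.5,0,0,0,0],[0.5,0,0,0,0],[0.7,0,-0.06,0,0],[1,0,-0.12,0,0],[1,0,-0.18,0,0],[1,0,-0.24,0,0],[1,0,-0.3,-0.06,0],[1,0,-0.3,-0.12,0],[1,0,-0.3,-0.18,0],[1,0,-0.3,-0.228,0],[1,0,-0.3,-0.228,0],[1,0,-0.3,-0.228,0]]]'
python3 - <<'E'
from h import *
s=sense();print(s["q"].round(2))
c=get_calibration("wrist");np.save("w14c.npy",c,allow_pickle=True);f=grab_frame("wrist");np.save("w14.npy",f);save("w14",f)
E
```

```text
time: 24.2
eef_pos: [0.5225, -0.2569, 0.2831]
tool_rot: [0.709, -0.705, -0.002, -0.004]
force: [-0.4, 0.8, -0.9]
opening: 0.999
[ 0.46  0.66 -0.11  1.37  0.07  1.1   1.91]
```

View pics/w14.png

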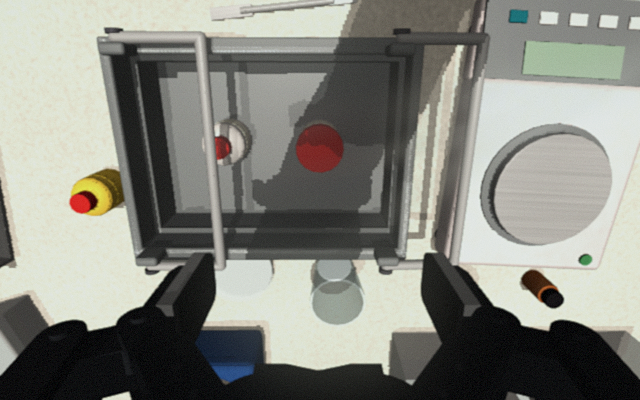

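Run:
```python
from h import *
c=np.load("w14c.npy",allow_pickle=True).item();f=np.load("w14.npy").astype(int)
m=(f[...,0]>60)&(f[...,0]>2.5*f[...,1])
m[:, :280]=0;m[:,360:]=0;m[:110]=0;m[185:]=0
ct=max(cv2.findContours(m.astype(np.uint8),cv2.RETR_EXTERNAL,cv2.CHAIN_APPROX_NONE)[0],key=cv2.contourArea)
P=np.array([onz(c,p[0],.071)[:2] for p in ct]);(x,y),r=cv2.minEnclosingCircle((P*1000).astype(np.float32));print("jar",x,y,r,P.mean(0), cv2.minAreaRect(ct))
print("bar",onz(c,(483,60),.104),onz(c,(455,250),.104))
print(go((x/1000,y/1000,.045)))
```

```text
jar 517.0074462890625 -255.57200622558594 23.3027286529541 [ 0.51702066 -0.25473999] ((321.1826171875, 153.73609924316406), (33.97890090942383, 45.824317932128906), 70.70995330810547)
bar [ 0.43350143 -0.11590044  0.104     ] [ 0.6141287  -0.11897513  0.104     ]
[-0.013   0.397  -0.0024]
```

```bash
python3 -m jog '[[[1,-0.01,0.06,0.002,0],[1,-0.01,0.12,0.002,0],[1,-0.01,0.18,0.002,0],[1,-0.01,0.23,0.002,0],[1,-0.01,0.28,0.002,0],[1,-0.01,0.32,0.002,0],[1,-0.01,0.35,0.002,0],[1,-0.01,0.375,0.002,0],[1,-0.01,0.39,0.002,0],[1,-0.01,0.397,0.002,0],[1,-0.01,0.397,0.002,0],[1,-0.01,0.397,0.002,0]]]' 30
python3 - <<'E'
from h import *
print(go((.517,-.2555,.043)));save("w15",grab_frame("wrist"))
E
```

```text
time: 25.25
eef_pos: [0.5192, -0.2527, 0.0458]
tool_rot: [0.709, -0.705, -0.003, -0.003]
force: [0.0, 0.1, -0.2]
opening: 0.999
[-0.0037  0.0046 -0.0047]
```

View pics/w15.png

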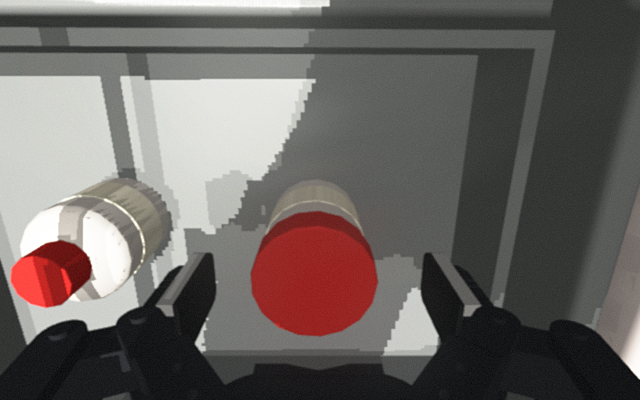

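```bash
python3 -m jog '[[[1,-0.004,0.004,-0.003,0],[1,-0.004,0.004,-0.003,0],[0,-0.004,0.004,-0.003,0],[0,-0.004,0.004,-0.003,0],[0,-0.004,0.004,-0.003,0],[0,-0.004,0.004,-0.003,0],[0,-0.004,0.004,-0.003,0],[0,-0.004,0.004,-0.003,0],[0,-0.004,0.004,-0.003,0],[0,-0.004,0.004,-0.003,0],[0,-0.004,0.004,-0.003,0],[0,-0.004,0.004,-0.003,0]]]' 30
python3 - <<'E'
from h import *
print(go((.517,-.2555,.043)));save("w16",grab_frame("wrist"))
E
```

```text
time: 26.3
eef_pos: [0.517, -0.2547, 0.0438]
tool_rot: [0.709, -0.705, -0.003, -0.004]
force: [-0.8, 1.3, 6.4]
opening: 0.563
[-0.0001  0.0013 -0.0014]
```

View pics/w16.png

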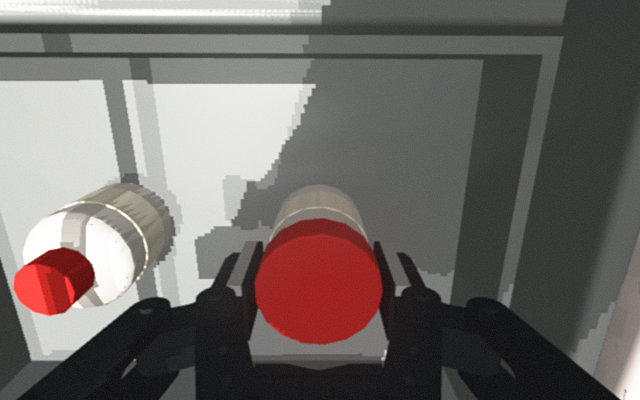

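```bash
python3 -m jog '[[[0,0,-0.02,0,0],[0,0,-0.06,0,0],[0,0,-0.12,0,0],[0,0,-0.18,0,0],[0,0,-0.24,0,0],[0,0,-0.3,0,0],[0,0.01,-0.32,0.04,0],[0,0.03,-0.32,0.1,0],[0,0.05,-0.32,0.16,0],[0,0.07,-0.32,0.22,0],[0,0.08,-0.32,0.28,0],[0,0.08,-0.32,0.34,0],[0,0.08,-0.32,0.38,0],[0,0.08,-0.32,0.405,0],[0,0.08,-0.32,0.405,0],[0,0.08,-0.32,0.405,0]]]'
python3 - <<'E'
from h import *
c=get_calibration("wrist");np.save("w17c.npy",c,allow_pickle=True);f=grab_frame("wrist");save("w17",f)
E
```

```text
time: 27.68
eef_pos: [0.5634, -0.0122, 0.2381]
tool_rot: [0.709, -0.705, -0.003, -0.003]
force: [0.4, -0.9, -0.6]
opening: 0.564
```

View pics/w17.png

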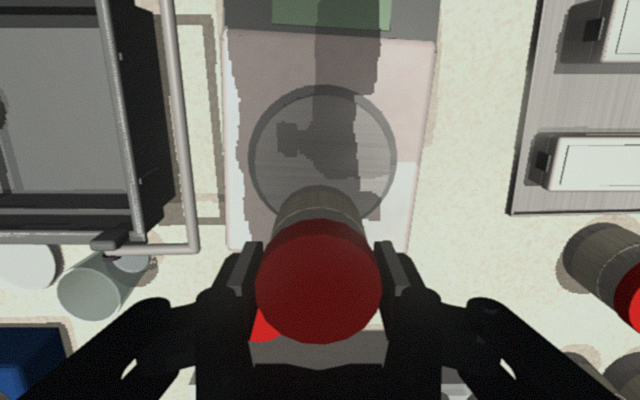

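Run:
```python
import cv2
im=cv2.imread("pics/w17.png")
cv2.imwrite("pics/w17p.png",cv2.resize(im[75:235,230:420],None,fx=3.7,fy=3.7,interpolation=cv2.INTER_CUBIC))
```

```text
(no output)
```

View pics/w17p.png

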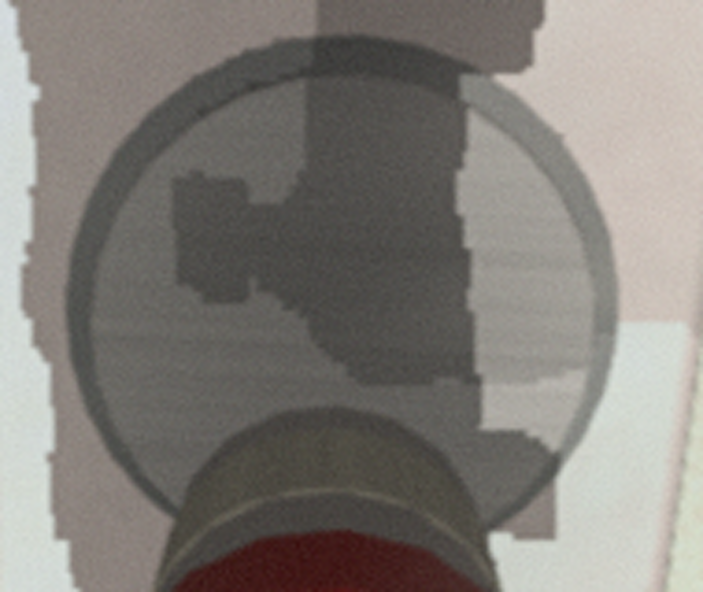

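Run:
```python
from h import *
c=np.load("w17c.npy",allow_pickle=True).item()
P=np.array([onz(c,(230+x/3.7,75+y/3.7),.07)[:2] for x,y in [(92,325),(597,315),(350,75),(225,110),(500,115),(560,450)]])
A=np.c_[2*P,np.ones(len(P))];s=np.linalg.lstsq(A,(P**2).sum(1),rcond=None)[0];print(s[:2],np.sqrt(s[2]+s[:2]@s[:2]))
# jar lid centre check, lid top z = tcp z -.0438+.071
e=sense()["eef_pos"];print(e,onz(c,(319,281),e[2]+.0272),go((s[0],s[1],e[2])))
```

```text
[ 0.56385897 -0.00733258] 0.061370416050408105
[ 0.56338952 -0.01327623  0.23794721] [ 0.55879154 -0.01303749  0.26514721] [0.0008 0.     0.0099]
```

```bash
python3 -m jog '[[[0,0.002,0.04,0.006,0],[0,0.003,0.09,0.007,0],[0,0.003,0.13,0.007,0],[0,0.003,0.16,0.007,0],[0,0.003,0.18,0.007,0],[0,0.003,0.195,0.007,0],[0,0.003,0.202,0.007,0],[0,0.003,0.205,0.007,0],[0,0.003,0.207,0.007,0],[0,0.003,0.207,0.007,0]]]'
```

```text
time: 28.57
eef_pos: [0.5666, -0.0087, 0.1143]
tool_rot: [0.709, -0.706, -0.003, -0.004]
force: [0.2, 0.1, -0.6]
opening: 0.563
```

```bash
python3 -m jog '[[[0,0,0.002,0,0],[0,0,0.004,0,0],[0,0,0.005,0,0],[0,0,0.006,0,0],[0,0,0.006,0,0],[0,0,0.006,0,0]]]'; python3 -m jog '[[[0,0,0.001,0,0],[0,0,0.002,0,0],[0,0,0.002,0,0],[0,0,0.002,0,0]]]'
```

```text
time: 29.07
eef_pos: [0.5667, -0.0087, 0.1107]
tool_rot: [0.709, -0.706, -0.003, -0.004]
force: [-0.2, -0.6, -0.5]
opening: 0.562
time: 29.4
eef_pos: [0.5667, -0.0087, 0.1094]
tool_rot: [0.709, -0.706, -0.003, -0.004]
force: [-0.1, 0.1, -0.1]
opening: 0.562
```

```bash
python3 -m jog '[[[0,0,0.001,0,0],[0,0,0.001,0,0],[0,0,0.001,0,0]]]'; python3 -m jog '[[[0,0,0.001,0,0],[0,0,0.001,0,0],[0,0,0.001,0,0]]]'
```

```text
time: 29.65
eef_pos: [0.5667, -0.0086, 0.1089]
tool_rot: [0.709, -0.706, -0.003, -0.004]
force: [0.0, 0.4, 0.2]
opening: 0.562
time: 29.9
eef_pos: [0.5669, -0.0086, 0.1088]
tool_rot: [0.709, -0.706, -0.003, -0.005]
force: [-2.4, 0.3, 9.8]
opening: 0.563
```

Contact at 10 N, at the expected height (0.1088). Release slowly and rise.

```bash
python3 -m jog '[[[0.55,0,-0.001,0,0],[0.6,0,-0.001,0,0],[0.7,0,-0.001,0,0],[0.9,0,-0.001,0,0],[1,0,-0.001,0,0],[1,0,-0.001,0,0],[1,0,-0.001,0,0],[1,0,-0.03,0,0],[1,0,-0.09,0,0],[1,0,-0.15,0,0],[1,0,-0.21,0,0],[1,0,-0.27,0,0],[1,0,-0.29,0,0],[1,0,-0.29,0,0]]]';python3 - <<'E'
from h import *
c=get_calibration("wrist");np.save("w18c.npy",c,allow_pickle=True);f=grab_frame("wrist");save("w18",f);np.save("w18.npy",f)
e=sense()["eef_pos"];print(e)
b=grab_frame("side");save("s18",b,265,145,425,325,3);np.save("s18.npy",b);np.save("a18.npy",grab_frame("scene"))
E
```

```text
time: 31.07
eef_pos: [0.5658, -0.0094, 0.2859]
tool_rot: [0.709, -0.706, -0.005, -0.006]
force: [-0.6, -0.2, -1.4]
opening: 1.004
[ 0.56525838 -0.00933509  0.28380697]
```

View pics/w18.png

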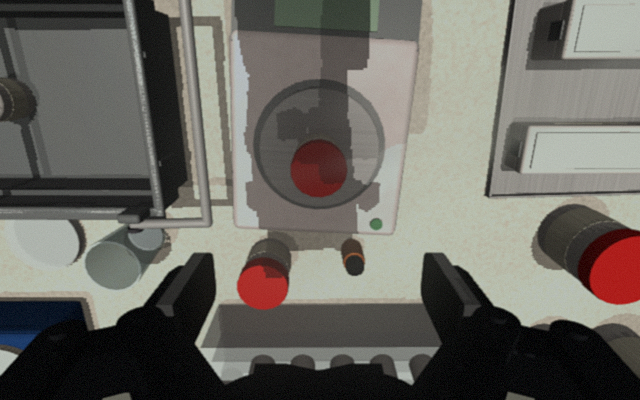

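View pics/s18.png

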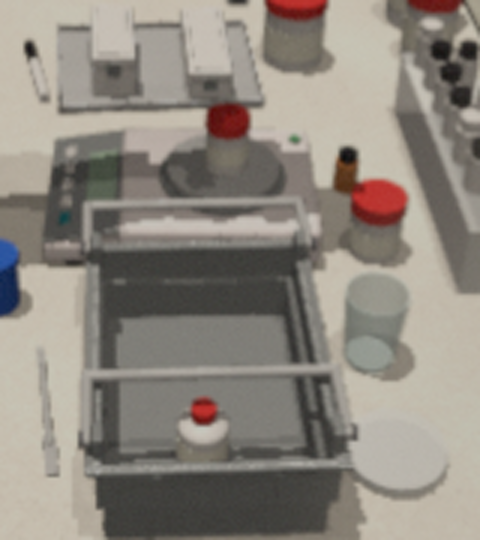

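Run:
```python
from h import *
im=np.load("w18.npy");save("w18p",im,240,70,400,230,4)
b=np.load("s18.npy");save("s18p",b,310,170,370,220,10)
```

```text
(no output)
```

View pics/w18p.png

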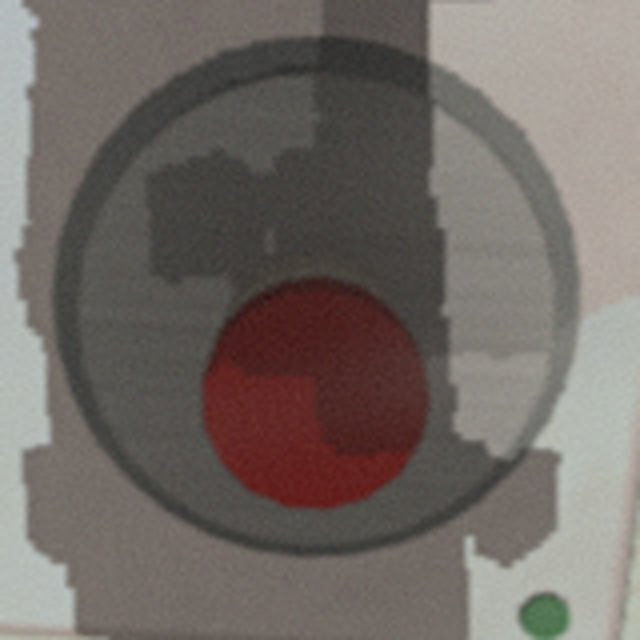

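View pics/s18p.png

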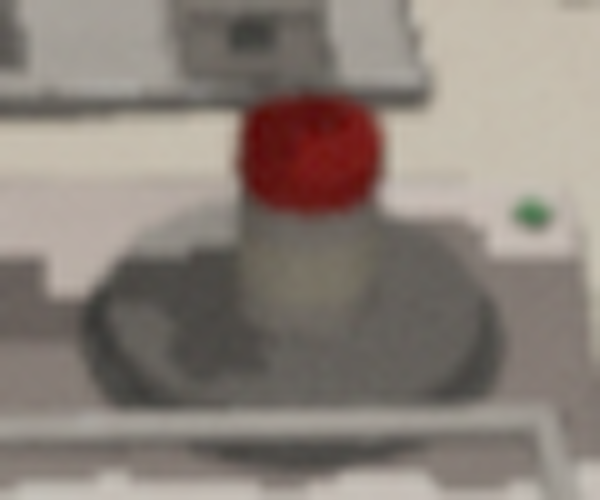

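Run:
```python
from h import *
c=np.load("w18c.npy",allow_pickle=True).item()
def fit(pts,z):
    P=np.array([onz(c,(240+x/4,70+y/4),z)[:2] for x,y in pts])
    A=np.c_[2*P,np.ones(len(P))];s=np.linalg.lstsq(A,(P**2).sum(1),rcond=None)[0];return s[:2],np.sqrt(s[2]+s[:2]@s[:2])
print("pan",fit([(80,300),(555,300),(320,68),(313,545),(150,485),(500,470)],.07))
print("lid",fit([(203,395),(430,390),(318,277),(312,508)],.136))
# side: pan cols 105..490 -> 297, jar col 311 ; scale
b=get_calibration("side")
print("side",onz(b,(310+29.75,170+31),.07),onz(b,(310+31.2,170+12.5),.136))
```

```text
pan (array([ 0.5642984 , -0.00806838]), np.float64(0.06186690929223701))
lid (array([ 0.56591979, -0.00888024]), np.float64(0.024773211839561275))
side [ 0.56546221 -0.01836683  0.07      ] [ 0.56831744 -0.00823561  0.136     ]
```

```bash
python3 -m jog '[[[0.5,-0.03,0,-0.06,0],[0.5,-0.05,0,-0.12,0],[0.5,-0.07,0,-0.17,0],[0.5,-0.072,0,-0.181,0],[0.5,-0.072,0.04,-0.181,0],[0.5,-0.072,0.1,-0.181,0],[0.5,-0.072,0.15,-0.181,0],[0.5,-0.072,0.2,-0.181,0],[0.5,-0.072,0.23,-0.181,0],[0.5,-0.072,0.25,-0.181,0],[0.5,-0.072,0.25,-0.181,0],[0.5,-0.072,0.25,-0.181,0]]]' 20;python3 - <<'E'
from h import *
f=grab_frame("wrist");save("w19",f);print(go((.522,-.1185,.1035)))
E
```

```text
time: 32.22
eef_pos: [0.5223, -0.1171, 0.1303]
tool_rot: [0.709, -0.705, -0.002, -0.003]
force: [0.6, 0.1, 0.9]
opening: 0.501
[-0.0016  0.046  -0.0024]
```

View pics/w19.png

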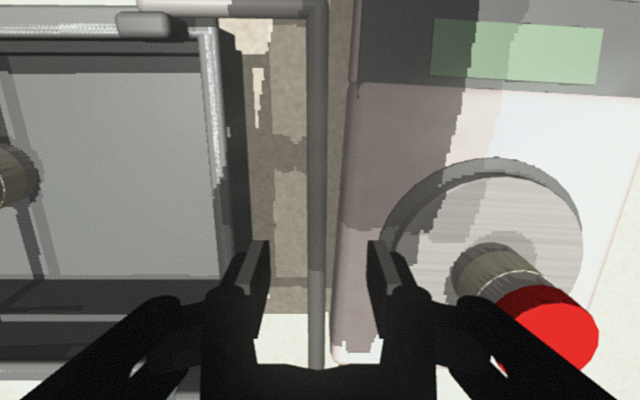

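```bash
python3 -m jog '[[[0.5,-0.001,0.015,-0.002,0],[0.5,-0.001,0.03,-0.002,0],[0.5,-0.001,0.042,-0.002,0],[0.5,-0.001,0.046,-0.002,0],[0.5,-0.001,0.046,-0.002,0],[0,-0.001,0.046,-0.002,0],[0,-0.001,0.046,-0.002,0],[0,-0.001,0.046,-0.002,0],[0,-0.001,0.046,-0.002,0],[0,-0.001,0.046,-0.002,0],[0,-0.001,0.046,-0.002,0],[0,-0.001,0.046,-0.002,0],[0,-0.001,0.046,-0.002,0]]]' 20
```

```text
time: 33.35
eef_pos: [0.5225, -0.1179, 0.1038]
tool_rot: [0.709, -0.705, -0.003, -0.004]
force: [-0.4, 3.6, 6.6]
opening: 0.1
```

```bash
python3 -m jog '[[[0,0,-0.023,-0.001,0],[0,0,-0.046,-0.007,0],[0,0,-0.067,-0.016,0],[0,0,-0.086,-0.03,0],[0,0,-0.101,-0.048,0],[0,0,-0.113,-0.068,0],[0,0,-0.12,-0.09,0],[0,0,-0.123,-0.116,0],[0,0,-0.123,-0.116,0]]]' 20;python3 - <<'E'
from h import *
f=grab_frame("wrist");save("w20",f);print(go((.524,-.2578,.0978)))
E
```

```text
time: 34.1
eef_pos: [0.5226, -0.1917, 0.1815]
tool_rot: [0.707, -0.707, -0.004, -0.007]
force: [-16.8, -5.3, 76.0]
opening: 0.003
[ 0.0006  0.1395 -0.1113]
```

View pics/w20.png

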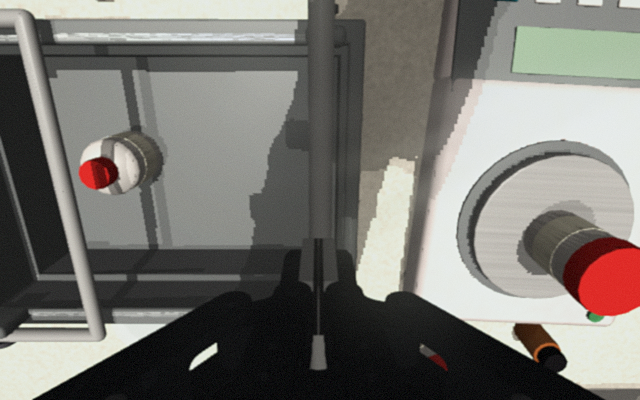

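```bash
python3 -m jog '[[[0,0,-0.01,0,0],[0,0,-0.02,0,0],[0,0,-0.03,0,0]]]' 20;python3 - <<'E'
from h import *
f=grab_frame("wrist");save("w21",f);f=grab_frame("side");save("s21",f,265,145,425,325,3)
E
```

```text
time: 34.4
eef_pos: [0.5222, -0.1913, 0.2]
tool_rot: [-0.707, 0.707, 0.004, 0.007]
force: [0.6, -0.4, 0.6]
opening: 0.003
```

View pics/w21.png

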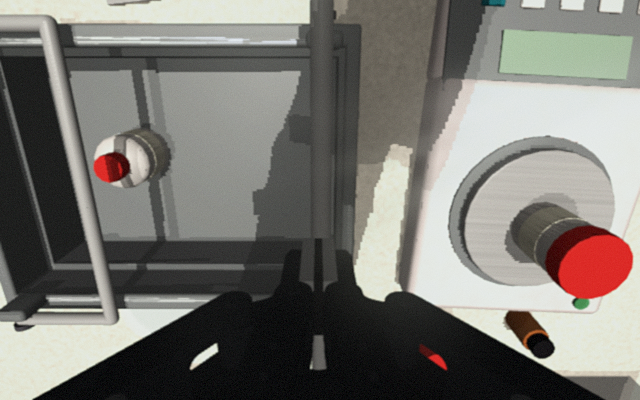

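View pics/s21.png

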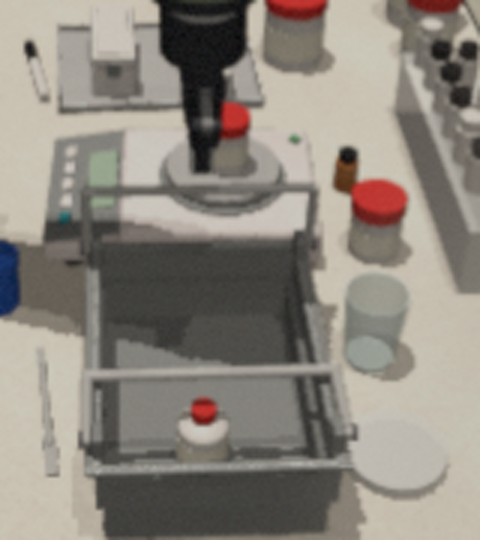

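```bash
python3 -m jog '[[[0.5,0,0,0.002,0],[0.5,0,0,0.002,0],[0.5,0,0.02,0.002,0],[0.5,0,0.045,0.002,0],[0.5,0,0.06,0.002,0],[0,0,0.062,0.002,0],[0,0,0.062,0.002,0],[0,0,0.062,0.002,0],[0,0,0.062,0.002,0],[0,0,0.062,0.002,0],[0,0,0.062,0.002,0],[0,0,0.062,0.002,0]]]' 25;python3 - <<'E'
from h import *
f=grab_frame("wrist");save("w22",f)
E
```

```text
time: 35.5
eef_pos: [0.5232, -0.1899, 0.1632]
tool_rot: [-0.707, 0.707, 0.005, 0.008]
force: [-1.4, 0.1, 0.9]
opening: 0.108
```

View pics/w22.png

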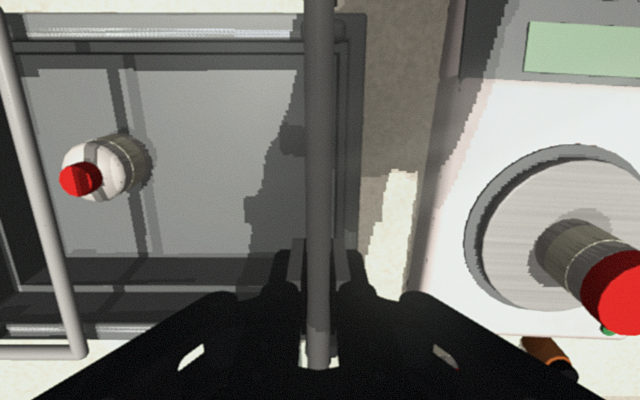

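```bash
python3 -m jog '[[[0,0,0.002,-0.02,0],[0,0,0.008,-0.042,0],[0,0,0.018,-0.063,0],[0,0,0.033,-0.081,0],[0,0,0.051,-0.096,0],[0,0,0.071,-0.107,0],[0,0,0.093,-0.113,0],[0,0,0.109,-0.114,0],[0,0,0.114,-0.114,0],[0,0,0.114,-0.114,0]]]' 25;python3 - <<'E'
from h import *
f=grab_frame("wrist");save("w23",f)
E
```

```text
time: 36.38
eef_pos: [0.5245, -0.2579, 0.0944]
tool_rot: [0.707, -0.707, -0.005, -0.008]
force: [-1.1, 9.2, 7.9]
opening: 0.103
```

View pics/w23.png

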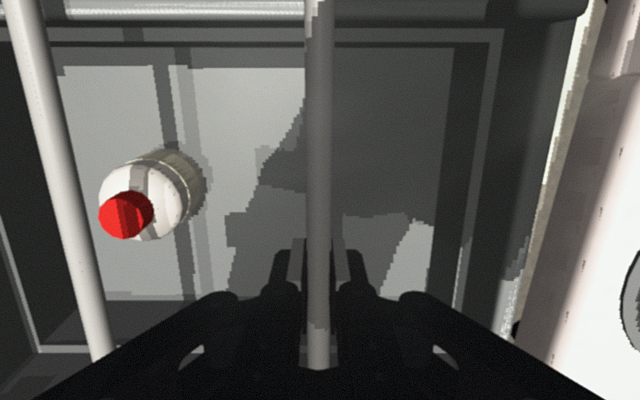

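```bash
python3 -m jog '[[[0.5,0,0,0,0],[0.5,0,0,0,0],[0.5,0,0,0,0],[0.5,0,0,0,0],[0.5,0,0,0,0],[0.7,0,-0.06,0,0],[1,0,-0.12,0,0],[1,0,-0.18,0,0],[1,0,-0.24,0,0],[1,0,-0.3,0,0],[1,0,-0.33,0,0],[1,0,-0.33,0,0]]]'
python3 - <<'E'
from h import *
c=get_calibration("wrist");np.save("w24c.npy",c,allow_pickle=True);f=grab_frame("wrist");save("w24",f);
print(go((.5,.0,.3)),np.degrees(np.arctan2(*rot().as_matrix()[[1,0],2])),[onz(c,p,.108) for p in [(319,145)]])
E
```

```text
time: 37.43
eef_pos: [0.5219, -0.2587, 0.2964]
tool_rot: [-0.706, 0.708, 0.007, 0.01]
force: [-1.0, -0.3, -0.7]
opening: 1.0
[-0.0371 -0.0108  0.4306] 89.77254533145964 [array([ 0.5104026 , -0.25913752,  0.108     ])]
```

View pics/w24.png

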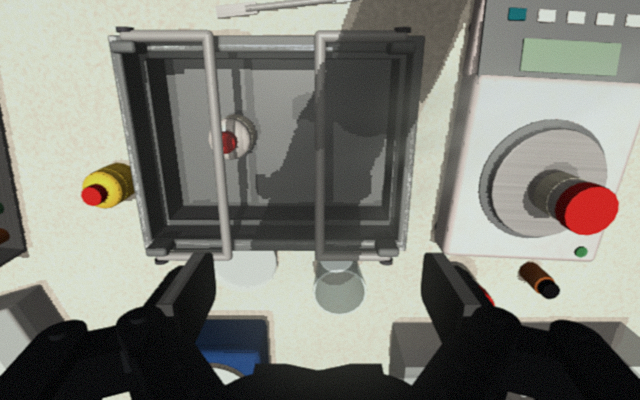

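```bash
python3 -m jog '[[[1,-0.037,-0.01,0.43,0.748],[1,-0.037,-0.01,0.43,0.748],[1,-0.037,-0.01,0.43,0.748],[1,-0.037,-0.01,0.43,0.748],[1,-0.037,-0.01,0.43,0.748],[1,-0.037,-0.01,0.43,0.748],[1,-0.037,-0.01,0.43,0.748],[1,-0.037,-0.01,0.43,0.748],[1,-0.037,-0.01,0.43,0.748],[1,-0.037,-0.01,0.43,0.748],[1,-0.037,-0.01,0.43,0.748]]]'
python3 - <<'E'
from h import *
print(go((.5690,.3,.25)),rot().as_matrix().round(3),sense()["q"].round(2))
E
```

```text
time: 38.4
eef_pos: [0.5, -0.0015, 0.2991]
tool_rot: [0.655, -0.65, 0.265, -0.278]
force: [0.4, -0.7, 0.8]
opening: 1.0
[-0.2765  0.0836  0.4347] [[ 0.705  0.02   0.709]
 [-0.709 -0.001  0.705]
 [ 0.015 -1.     0.013]] [-0.13  0.51  0.12  1.66 -0.07  0.96  0.79]
```

```bash
python3 -m jog '[[[1,-0.277,0.05,0.435,0.755],[1,-0.277,0.05,0.435,0.755],[1,-0.277,0.05,0.435,0.755],[1,-0.277,0.05,0.435,0.755],[1,-0.277,0.05,0.435,0.755],[1,-0.277,0.05,0.435,0.755],[1,-0.277,0.05,0.435,0.755],[1,-0.277,0.05,0.435,0.755],[1,-0.277,0.05,0.435,0.755],[1,-0.277,0.05,0.435,0.755],[1,-0.277,0.05,0.435,0.755]]]'
python3 - <<'E'
from h import *
c=get_calibration("wrist");np.save("w25c.npy",c,allow_pickle=True);f=grab_frame("wrist");save("w25",f);
print(go((.570,.3003,.12)),go((.570,.3003,.0188)),np.degrees(np.arctan2(*rot().as_matrix()[[1,0],2])),rot().as_matrix()[:,1])
E
```

```text
time: 39.32
eef_pos: [0.569, 0.2986, 0.2701]
tool_rot: [-0.502, 0.493, -0.497, 0.508]
force: [0.3, -0.7, -0.7]
opening: 1.003
[-0.0031  0.2507 -0.0034] [-0.0033  0.4193 -0.0068] -0.569631741819737 [ 0.02010701 -0.00139052 -0.99979687]
```

View pics/w25.png

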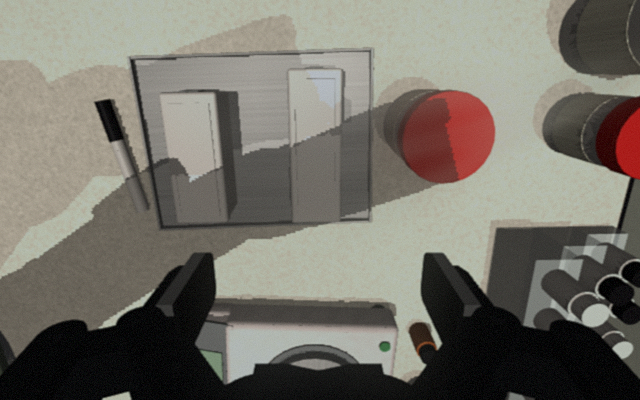

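```bash
python3 -m jog '[[[1,-0.003,0.06,-0.003,-0.01],[1,-0.003,0.12,-0.003,-0.01],[1,-0.003,0.18,-0.004,-0.01],[1,-0.003,0.24,-0.004,-0.01],[1,-0.003,0.3,-0.005,-0.01],[1,-0.003,0.35,-0.006,-0.01],[1,-0.003,0.38,-0.007,-0.01],[1,-0.003,0.4,-0.007,-0.01],[1,-0.003,0.41,-0.007,-0.01],[1,-0.003,0.415,-0.007,-0.01],[1,-0.003,0.415,-0.007,-0.01]]]' 40
python3 - <<'E'
from h import *
f=grab_frame("wrist");save("w26",f);
print(go((.570,.3003,.0188)),rot().as_matrix()[:,1])
E
```

```text
time: 40.28
eef_pos: [0.5703, 0.2999, 0.022]
tool_rot: [-0.505, 0.495, -0.494, 0.505]
force: [-0.5, -0.5, 0.3]
opening: 0.997
[-0.0004  0.0061 -0.0009] [ 2.14179868e-02 -7.63262418e-04 -9.99770317e-01]
```

View pics/w26.png

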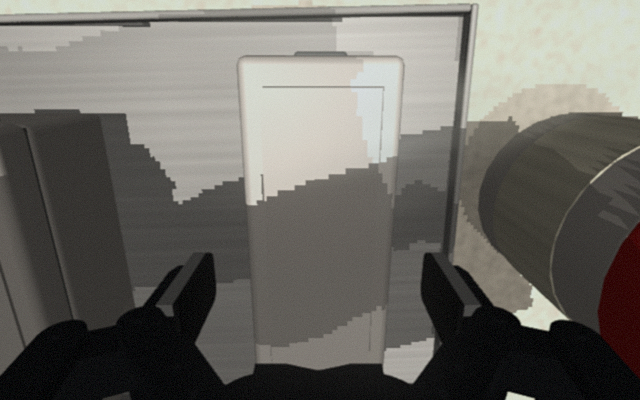

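Centred. Close at z ≈ 0.019.

```bash
python3 -m jog '[[[1,0,0.004,0,0],[0,0,0.005,0,0],[0,0,0.005,0,0],[0,0,0.005,0,0],[0,0,0.005,0,0],[0,0,0.005,0,0],[0,0,0.005,0,0],[0,0,0.005,0,0],[0,0,0.005,0,0],[0,0,0.005,0,0],[0,0,0.005,0,0]]]' 40
python3 - <<'E'
from h import *
f=grab_frame("wrist");save("w27",f);
print(rot().as_matrix()[:,1],go((.55,.0,.29)))
E
```

```text
time: 41.25
eef_pos: [0.5708, 0.3002, 0.0201]
tool_rot: [-0.505, 0.495, -0.494, 0.506]
force: [-0.2, 0.2, 5.7]
opening: 0.632
[ 2.20910961e-02 -4.43989334e-04 -9.99755863e-01] [ 0.5005 -0.4503 -0.0249]
```

View pics/w27.png

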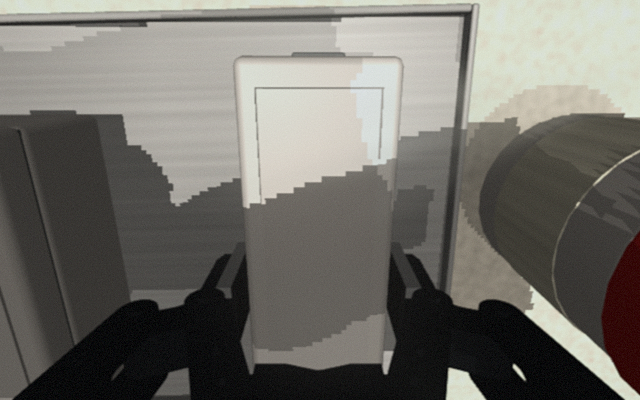

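```bash
python3 -m jog '[[[0,0,-0.03,0,0],[0,0,-0.07,0,0],[0,0,-0.13,0.003,0],[0,0,-0.19,0.004,0],[0,0,-0.25,0.005,0],[0,0,-0.31,0.006,0],[0,0,-0.37,0.007,0],[0,0.03,-0.43,0,0],[0,0.08,-0.45,-0.01,0],[0,0.14,-0.45,-0.02,0],[0,0.2,-0.45,-0.025,0],[0,0.26,-0.45,-0.025,0],[0,0.32,-0.45,-0.025,0],[0,0.38,-0.45,-0.025,0],[0,0.44,-0.45,-0.025,0],[0,0.48,-0.45,-0.025,0],[0,0.5,-0.45,-0.025,0],[0,0.5,-0.45,-0.025,0]]]' 40
python3 - <<'E'
from h import *
print(rot().as_matrix()[:,1],go((.5828,-.3078,.25)),go((.5828,-.3078,.136)),np.degrees(np.arctan2(*rot().as_matrix()[[1,0],2])))
E
```

```text
time: 42.8
eef_pos: [0.5497, -0.0025, 0.2901]
tool_rot: [-0.504, 0.494, -0.495, 0.507]
force: [0.1, 0.1, -1.9]
opening: 0.634
[ 0.02224895 -0.00143654 -0.99975143] [0.5086 0.0687 0.0553] [0.5084 0.2587 0.0511] -0.18852261339126308
```

```bash
python3 -m jog '[[[0,0.03,0,0.01,-0.003],[0,0.08,0,0.02,-0.003],[0,0.14,0,0.03,-0.003],[0,0.2,0,0.04,-0.003],[0,0.26,0,0.05,-0.003],[0,0.32,0,0.055,-0.003],[0,0.38,0,0.055,-0.003],[0,0.44,0,0.055,-0.003],[0,0.48,0,0.055,-0.003],[0,0.506,0.01,0.055,-0.003],[0,0.509,0.05,0.055,-0.003],[0,0.509,0.1,0.054,-0.003],[0,0.509,0.15,0.053,-0.003],[0,0.509,0.19,0.053,-0.003],[0,0.509,0.22,0.052,-0.003],[0,0.509,0.24,0.051,-0.003],[0,0.509,0.252,0.051,-0.003],[0,0.509,0.256,0.051,-0.003],[0,0.509,0.256,0.051,-0.003],[0,0.509,0.256,0.051,-0.003]]]' 40
python3 - <<'E'
from h import *
f=grab_frame("wrist");save("w28",f);
print(go((.5828,-.3078,.1301)),np.degrees(np.arctan2(*rot().as_matrix()[[1,0],2])))
E
```

```text
time: 44.47
eef_pos: [0.5832, -0.3079, 0.1383]
tool_rot: [-0.505, 0.495, -0.494, 0.506]
force: [0.2, 0.4, -2.4]
opening: 0.635
[-0.0006  0.014  -0.001 ] 0.006930128997534359
```

View pics/w28.png

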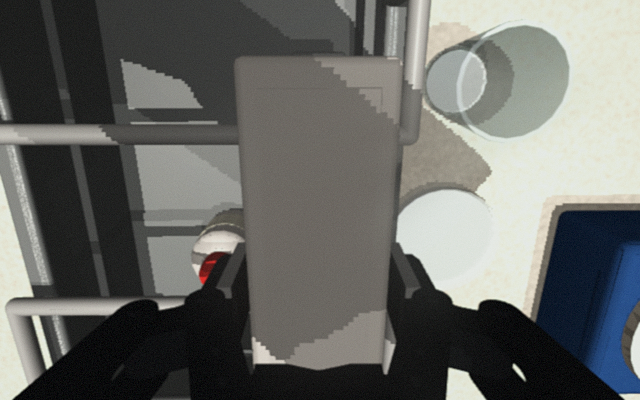

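```bash
python3 -m jog '[[[0,0,0.004,0,0],[0,0,0.008,0,0],[0,0,0.011,-0.001,0],[0,0,0.012,-0.001,0],[0,0,0.012,-0.001,0]]]' 40; python3 -m jog '[[[0,0,0.001,0,0],[0,0,0.002,0,0],[0,0,0.002,0,0],[0,0,0.002,0,0]]]' 40
```

```text
time: 44.93
eef_pos: [0.5826, -0.3081, 0.1311]
tool_rot: [-0.505, 0.495, -0.494, 0.506]
force: [0.3, 0.5, -2.0]
opening: 0.634
time: 45.27
eef_pos: [0.5827, -0.3082, 0.1301]
tool_rot: [-0.505, 0.495, -0.494, 0.506]
force: [-0.1, -0.2, 2.1]
opening: 0.633
```

Contact as predicted. Press a hair, release, rise.

```bash
python3 -m jog '[[[0,0,0.001,0,0],[0.5,0,0.001,0,0],[0.65,0,0,0,0],[0.8,0,0,0,0],[1,0,0,0,0],[1,0,0,0,0],[1,0,0,0,0],[1,0,0,0,0],[1,0,-0.03,0.001,0],[1,0,-0.09,0.002,0],[1,0,-0.15,0.003,0],[1,0,-0.21,0.004,0],[1,0,-0.26,0.005,0],[1,0,-0.27,0.005,0],[1,0,-0.27,0.005,0]]]' 40
python3 - <<'E'
from h import *
c=get_calibration("wrist");np.save("w29c.npy",c,allow_pickle=True);f=grab_frame("wrist");save("w29",f);
print(go((.5,-.0,.29)),go((.4475,.2954,.29)))
E
```

```text
time: 46.52
eef_pos: [0.5823, -0.3082, 0.2939]
tool_rot: [-0.506, 0.494, -0.493, 0.507]
force: [0.2, 0.3, -1.1]
opening: 1.001
[-0.5131 -0.0009 -0.1366] [-1.0055 -0.004  -0.2241]
```

View pics/w29.png

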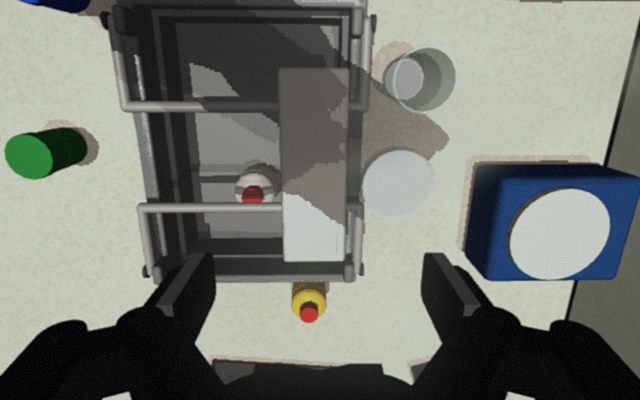

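```bash
python3 - <<'E'
from h import *
c=np.load("w29c.npy",allow_pickle=True).item()
P=np.array([onz(c,p,.155)[:2] for p in [(280,69),(349,69),(343,261),(285,261)]]);print(P.round(4).tolist(),P.mean(0))
E
python3 -m jog '[[[1,-0.513,0,-0.137,0],[1,-0.513,0,-0.137,0],[1,-0.513,0,-0.137,0],[1,-0.513,0,-0.137,0],[1,-0.513,0,-0.137,0],[1,-0.513,0,-0.137,0],[1,-0.513,0,-0.137,0],[1,-0.513,0,-0.137,0],[1,-0.513,0,-0.137,0],[1,-0.513,0,-0.137,0]]]';python3 - <<'E'
from h import *
print(go((.4480,.2954,.25)),go((.4480,.2954,.03)),np.degrees(np.arctan2(*rot().as_matrix()[[1,0],2])),rot().as_matrix()[:,1])
E
```

```text
[[0.5573, -0.2274], [0.6092, -0.2274], [0.6082, -0.3899], [0.5565, -0.3892]] [ 0.58280776 -0.30849047]
time: 47.4
eef_pos: [0.4991, 0.0013, 0.2883]
tool_rot: [0.506, -0.496, 0.493, -0.505]
force: [-1.1, -0.5, -0.2]
opening: 0.999
[-0.4906  0.061  -0.0852] [-0.4913  0.4276 -0.0932] 0.15634548728473893 [ 0.02181975 -0.00201655 -0.99975989]
```

```bash
python3 -m jog '[[[1,-0.49,0,-0.085,0],[1,-0.49,0,-0.085,0],[1,-0.49,0,-0.085,0],[1,-0.49,0,-0.085,0],[1,-0.49,0,-0.085,0],[1,-0.49,0,-0.085,0],[1,-0.49,0,-0.085,0],[1,-0.49,0.05,-0.085,0],[1,-0.49,0.11,-0.086,0],[1,-0.49,0.17,-0.087,0],[1,-0.491,0.23,-0.088,0],[1,-0.491,0.29,-0.09,0],[1,-0.491,0.34,-0.091,0],[1,-0.491,0.38,-0.092,0],[1,-0.491,0.41,-0.093,0],[1,-0.491,0.427,-0.093,0],[1,-0.491,0.427,-0.093,0],[1,-0.491,0.427,-0.093,0]]]' 40;python3 - <<'E'
from h import *
f=grab_frame("wrist");save("w30",f)
print(go((.4480,.2954,.0238)))
E
```

```text
time: 48.9
eef_pos: [0.4484, 0.2945, 0.0304]
tool_rot: [-0.505, 0.496, -0.493, 0.506]
force: [0.5, 0.2, 0.2]
opening: 1.002
[-0.0009  0.012  -0.0013]
```

View pics/w30.png

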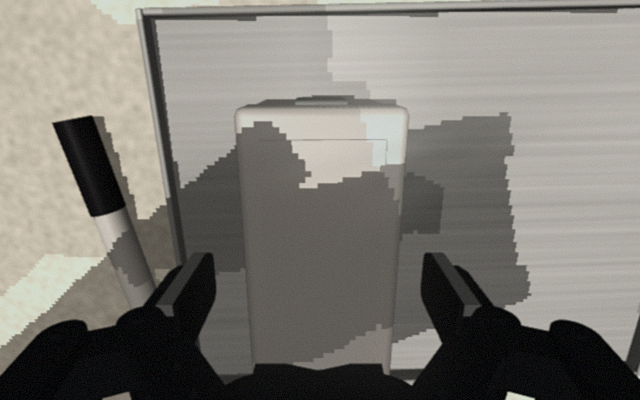

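```bash
python3 -m jog '[[[1,-0.001,0.006,0,0],[1,-0.001,0.01,0,0],[0,-0.001,0.011,0,0],[0,-0.001,0.011,0,0],[0,-0.001,0.011,0,0],[0,-0.001,0.011,0,0],[0,-0.001,0.011,0,0],[0,-0.001,0.011,0,0],[0,-0.001,0.011,0,0],[0,-0.001,0.011,0,0],[0,-0.001,0.011,0,0]]]' 40
python3 - <<'E'
from h import *
f=grab_frame("wrist");save("w31",f);
print(go((.5,.0,.29)))
E
```

```text
time: 49.87
eef_pos: [0.449, 0.2956, 0.0249]
tool_rot: [0.506, -0.495, 0.493, -0.506]
force: [-0.2, -0.7, 5.4]
opening: 0.639
[ 0.4936 -0.439   0.0941]
```

View pics/w31.png

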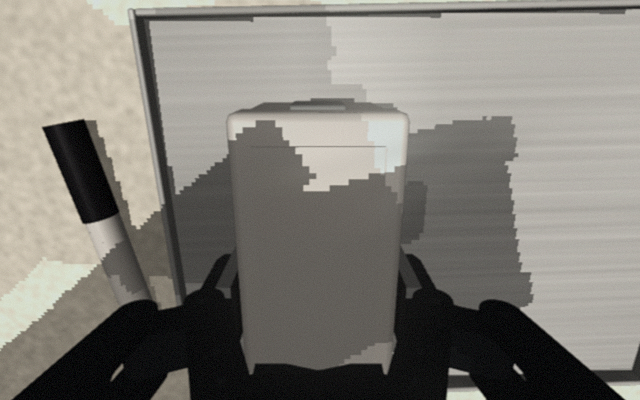

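```bash
python3 -m jog '[[[0,0,-0.03,0,0],[0,0,-0.07,0,0],[0,0,-0.13,0.003,0],[0,0,-0.19,0.004,0],[0,0,-0.25,0.005,0],[0,0,-0.31,0.006,0],[0,0,-0.37,0.007,0],[0,0.03,-0.43,0.02,0],[0,0.08,-0.44,0.04,0],[0,0.14,-0.44,0.06,0],[0,0.2,-0.44,0.08,0],[0,0.26,-0.44,0.094,0],[0,0.32,-0.44,0.094,0],[0,0.38,-0.44,0.094,0],[0,0.44,-0.44,0.094,0],[0,0.48,-0.44,0.094,0],[0,0.494,-0.44,0.094,0],[0,0.494,-0.44,0.094,0]]]' 40
python3 - <<'E'
from h import *
print(rot().as_matrix()[:,1],go((.461,-.3105,.28)),go((.461,-.3105,.142)),np.degrees(np.arctan2(*rot().as_matrix()[[1,0],2])))
E
```

```text
time: 51.42
eef_pos: [0.4997, -0.0024, 0.2907]
tool_rot: [-0.505, 0.495, -0.494, 0.507]
force: [-0.1, 0.2, -3.6]
opening: 0.635
[ 0.02296892 -0.00223212 -0.99973369] [ 0.5136  0.0175 -0.0643] [ 0.513   0.2475 -0.0696] -0.06236967982149943
```

```bash
python3 -m jog '[[[0,0.03,0,-0.01,0],[0,0.08,0,-0.02,0],[0,0.14,0,-0.03,0],[0,0.2,0,-0.04,0],[0,0.26,0,-0.05,0],[0,0.32,0,-0.06,0],[0,0.38,0,-0.064,0],[0,0.44,0,-0.064,0],[0,0.48,0,-0.064,0],[0,0.509,0.01,-0.064,0],[0,0.513,0.05,-0.065,0],[0,0.513,0.1,-0.066,0],[0,0.513,0.15,-0.067,0],[0,0.513,0.19,-0.068,0],[0,0.513,0.22,-0.069,0],[0,0.513,0.238,-0.07,0],[0,0.513,0.246,-0.07,0],[0,0.513,0.246,-0.07,0],[0,0.513,0.246,-0.07,0]]]' 40
python3 - <<'E'
from h import *
f=grab_frame("wrist");save("w32",f);
print(go((.461,-.3108,.1349)),np.degrees(np.arctan2(*rot().as_matrix()[[1,0],2])))
E
```

```text
time: 53.0
eef_pos: [0.4612, -0.31, 0.1433]
tool_rot: [-0.505, 0.495, -0.494, 0.506]
force: [0.1, -0.7, -2.8]
opening: 0.637
[ 0.0009  0.0145 -0.0008] -0.032236032833508926
```

View pics/w32.png

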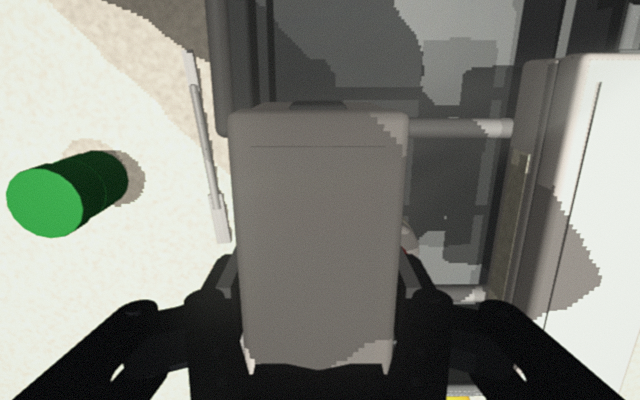

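```bash
python3 -m jog '[[[0,0.001,0.004,0,0],[0,0.001,0.008,0,0],[0,0.001,0.011,0,0],[0,0.001,0.013,0,0],[0,0.001,0.013,0,0],[0,0.001,0.013,0,0]]]' 40; python3 -m jog '[[[0,0,0.001,0,0],[0,0,0.002,0,0],[0,0,0.002,0,0],[0,0,0.002,0,0]]]' 40
```

```text
time: 53.55
eef_pos: [0.4614, -0.3109, 0.1358]
tool_rot: [-0.505, 0.494, -0.494, 0.507]
force: [0.7, -0.3, -3.6]
opening: 0.638
time: 53.88
eef_pos: [0.4615, -0.3109, 0.1348]
tool_rot: [-0.505, 0.495, -0.493, 0.507]
force: [-0.2, -0.1, 1.0]
opening: 0.64
```

```bash
python3 -m jog '[[[0,0,0.001,0,0],[0.5,0,0.001,0,0],[0.65,0,0,0,0],[0.8,0,0,0,0],[1,0,0,0,0],[1,0,0,0,0],[1,0,0,0,0],[1,0,0,0,0],[1,0,-0.03,0.001,0],[1,0,-0.09,0.002,0],[1,0,-0.15,0.003,0],[1,0,-0.21,0.004,0],[1,-0.03,-0.27,0.03,0],[1,-0.06,-0.33,0.07,0],[1,-0.067,-0.375,0.1,0],[1,-0.067,-0.375,0.1,0],[1,-0.067,-0.375,0.1,0],[1,-0.067,-0.375,0.1,0]]]' 40
python3 - <<'E'
from h import *
c=get_calibration("wrist");np.save("w33c.npy",c,allow_pickle=True);f=grab_frame("wrist");save("w33",f);save("w33c",f,205,40,435,285,2.4)
b=grab_frame("side");a=grab_frame("scene");save("s33",b,265,145,425,325,3);save("a33",a,220,170,400,320,4)
E
```

```text
time: 55.38
eef_pos: [0.5157, -0.2703, 0.3604]
tool_rot: [-0.505, 0.495, -0.494, 0.507]
force: [-0.6, 0.3, 0.1]
opening: 1.0
```

View pics/w33.png

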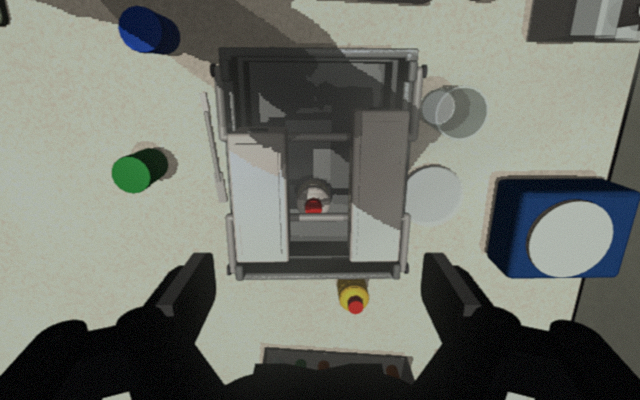

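View pics/s33.png

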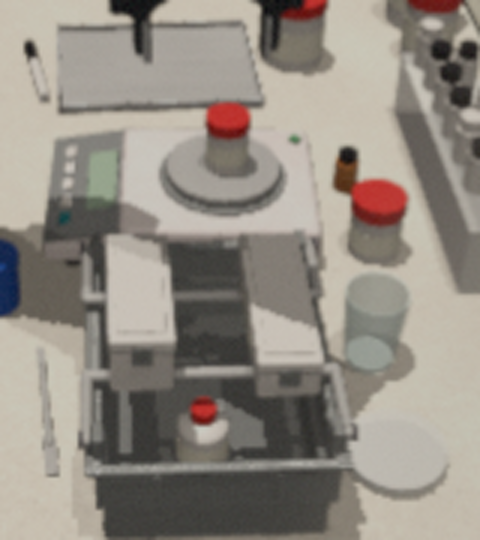

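View pics/a33.png

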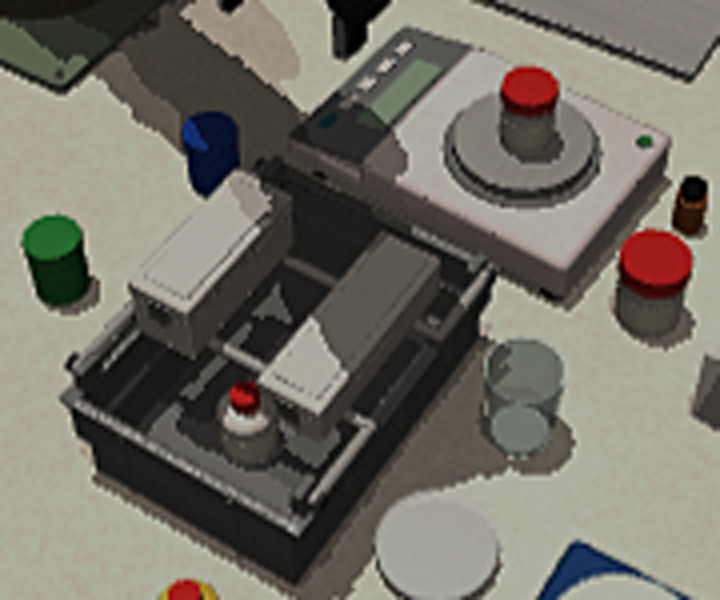

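View pics/w33c.png

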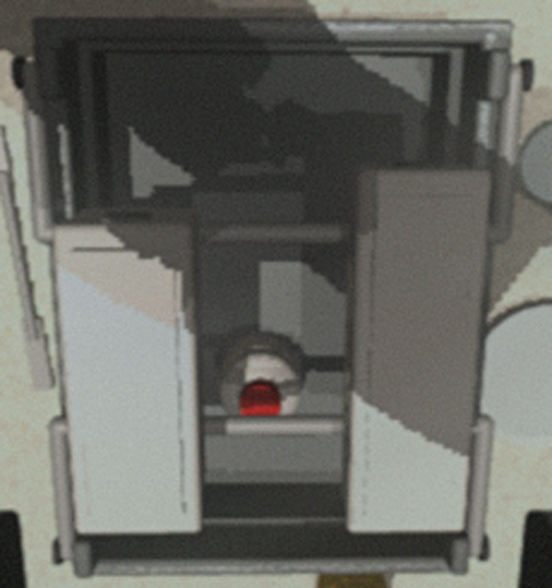

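Run:
```python
from h import *
c=np.load("w33c.npy",allow_pickle=True).item()
D=lambda p:(205+p[0]/2.4,40+p[1]/2.4)
for n,pts,z in [("tall",[(53,228),(193,223),(201,529),(77,532)],.173),("low",[(357,170),(490,170),(466,531),(348,530)],.155)]:
    P=np.array([onz(c,D(p),z)[:2] for p in pts]);print(n,P.mean(0).round(4))
print(close_job())
```

```text
tall [ 0.4625 -0.3117]
low [ 0.5822 -0.308 ]
the job is handed in; nothing more can be done
None
```

I did all the steps and handed the job in at about 55 s of the 144 s allowed. The job reports no verdict, so what follows is my own checks.

**What I did:** I moved both boxes to the steel tray and swung the left bail arm right out. I set the jar on the pan with about 10 N contact force at release, folded the arm back in, and put both boxes back on the bars.

**Last checks:**
- **Tall box:** measured at (0.4625, -0.3117) m against (0.4617, -0.3113) at the start. Mask-free corner picks in the side view suggested up to about 2.5 mm shift in x. The limit is 15 mm.
- **Low box:** measured at (0.5822, -0.308) m against (0.5816, -0.3077) at the start.
- **Jar:** upright, about 2 mm from the pan's middle in the wrist view. The side view put the pan's middle about 10 mm off in y; it is the least certain estimate because the bail partly hid the pan.
- **Bail arms, bottle and beaker:** both arms look folded in. The bottle and beaker look unmoved in all views.

**What went wrong:** while I was folding the arm back, the bar slipped out of the grip near upright. The fingers then pressed down on it with about 76 N at the wrist, under the 120 N limit. I lifted clear, gripped the bar again and finished the fold. The tool also picked up about 0.02 rad of tilt along the way. The boxes look flat on the bars in the last views, though I did not measure their tilt.

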